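# Tilt the carton rack and feed it

### The arm

A 7-joint arm with a two-finger parallel gripper is mounted at the origin on the work surface. World frame = base frame: x ahead of the robot, y to its left, z up, the work surface at z = 0. Lengths are in mm, angles in rad, forces in N, time in s.
With the tool pointing down it reaches from about 425 to 925 mm from the base axis. Payload 6.8 kg.
Tool frame: the origin (TCP) lies on the centre line of the jaws, within the pads' length; the fingertips stand r.tip_extent ahead of it and the grasp point (between the pads) lies 6 mm ahead of it (r.tip_extent is the distance from the TCP to the fingertips, in mm); z points along the fingers, y is the direction in which the jaws open and shut (so a half turn about z gives the same grasp; the last joint's range is limited). The gripper opens to 85 mm and grips with 20 to 120 N. Pads are 22 mm wide; open, the fingers measure 114 mm over their backs; the gripper's body (76 mm by 85 mm) begins 54 mm behind the grasp point. The pads swing forward as they close: fully open they stand 13 mm farther back than shut.
Start: joints at [-0.108, 0.477, 0.022, 1.555, -0.011, 1.109, -0.083], TCP at [675.016, 0.006, 256.308] pointing down, gripper open.
Joint ranges: [-2.96, 2.96], [-0.34, 2.1], [-1.41, 1.46], [0.24, 2.44], [-1.37, 4.51], [0.17, 1.92], [-2.96, 2.96]. Speed limits (rad/s): [2.39, 2.39, 3.14, 3.14, 3.14, 3.14, 3.14].

### API

Orientations are given as a 3x3 rotation matrix whose columns are the frame's x, y, z axes.
In Python, from workcell import r gives the robot as it stands. The module is installed in compiled form; this text tells all that it offers.
- The arm moves only by the tool play_rows, never from a script. Its argument "deltas" is a list of rows, each an object of numbers: "tx", "ty", "tz": the shift along the tool's x, y, z in mm; "spin": the turn about the tool's z in degrees. In form: [{"tx": .., "ty": .., "tz": .., "spin": ..}, ...]. A call has exactly 10 rows; each row shifts and turns the commanded pose from where the row before left it, along the tool's axes as they then stand; what a row does not reach is not made up. A row lasts 1/8 s, in which the tool goes at most 62.5 mm and 10.7 degrees, less where a joint would pass 70% of its speed; a pose out of reach is approached as far as the arm can. A call is refused whole if a number of a shift passes 62.5 or a number of a turn 10.7, either way. A call with a gripper value outside its range is refused whole. "gripper" is the finger opening in mm, from 0 to 85.4, set as the call begins (left out, the last holds). The fingers move at their own pace and stop on an object; "grip_force" is the grip in N (left out, the last holds). Time passes only in rows, so rows that do not move let the fingers close, or fill a call up. It gives the time, the measured TCP pose, the force and the opening at its end, in the units of the state.
- r.sense(): the state, without advancing time (a new reading comes with each control period).
- r.grab_frame(name): name is "scene" or "side" or "wrist"; returns (picture, depth): 384x512x3 uint8, blue, green, red; 384x512 float32, mm along the optical axis (not along the pixel's ray), 0 where there is no reading.
- r.camera_model(name): a dict with "vfov" (degrees; the focal length in pixels is half the picture's height over the tangent of half this angle, whatever the lens; pixels are square), "cx", "cy" (the principal point, pixels), "camera_from_world" (4x4, takes a point from world to camera coordinates); the wrist camera has in their place "tool_from_camera" (4x4, takes a point from camera to tool coordinates, whose origin is the TCP and whose axes are the flange's). Camera axes: x right, y down, z forward; pixel columns grow to the right and rows downward; lengths in mm; the calibration is good to about 2 mm. A picture is of the moment at which its call begins: read the wrist's pose just before it. camera_model takes no time and is no camera call.
- r.finish_job(): hands the job in, once; it reports no verdict.
The state is a dict: "clock": time; "joint_pos": joint angles; "joint_velocities": joint speeds; "joint_torque": joint torques, N m; "position": TCP position; "tool_rot": TCP orientation; "ft_force": force on the tool from outside, world axes, zero at the start; "ft_torque": the same for the moment, N m; "opening": finger opening in mm.
Only numpy, scipy, OpenCV 4.12 (cv2) and the standard library are available. Lean on these libraries where they do the work, as an engineer would, in place of code of your own. Each camera call takes 0.05 s, during which the arm holds its last target.

### The job

Raise the rack's empty tray by its grip bar to 30 degrees (within 5 degrees) and leave it there. Then load every carton lying on the bench: let it go lengthwise on the upper part of a lane so that it slides down under the clear hood to the stop or to the carton already there; narrow cartons go in the two narrow lanes, wide ones in the wide lane, two to a lane at most. Leave the tape, the rubber block and the glue bottle where they stand.

Things in the scene. Friction and masses are not known exactly. Their poses are not given: they have to be found in the camera images.
- tray (a joint): tilt of the rack's tray, rad: 0 lying level, 0.524 at 30 degrees, end stop at 1.0. Starts nearly flat (0 to 0.1). Stiff friction hinge: it stays wherever it is left, carrying its cartons; lifting at the grip bar takes about 10 N.
- deck_mid (a point): Tray frame: point on the deck's top face, mid-width, 130 mm up the slope from the hinge line (50 mm above the bench, nearest the robot). Axes turn with the tray: x up the slope, away from the robot, y across, z square to the deck. Grey deck: x -130 to 145, y -92 to 92 mm, 8 thick; front stop x -130 to -120, 24 mm high. Rails 5 mm thick, 6 high, x -120 to 125 mm, part three lanes. The rack is fixed.
- hood (a point): middle of the clear hood's upper edge: x -35, y 0, z 54 mm in the tray frame. The hood, 4 mm thick, covers the lanes from x -130 to -35 mm, its underside 50 mm above the deck, with clear walls along both sides; cartons slide under it, hands do not reach.
- gauge (a point): dark line on the upright plywood gauge (26 mm wide, 220 mm high) fixed to the rack beside the tray's -y edge: the deck's top face is level with this line at 30 degrees.
- lane_wide (a point): spot on the deck for letting go a wide carton's underside: middle of the wide lane (68 mm clear between rails), x 90, y 53, z 0 mm in the tray frame. Slippery deck (friction coefficient 0.2 to 0.3): at 30 degrees a carton slides from here to the stop. Two fit in a lane, centred at about x -80 and x 0 mm when stopped; a third carton held here is clear of both.
- lane_n0 (a point): the same spot in the first narrow lane (48 mm clear): x 90, y -63, z 0 mm in the tray frame.
- lane_n1 (a point): the same spot in the second narrow lane (48 mm clear): x 90, y -10, z 0 mm in the tray frame.
- grip_bar (a point): middle of the round dark steel grip bar of the tray, 16 mm in diameter and 120 mm long across the slope (tray y), carried by a stay at each end, just beyond the deck's upper end: at x 170, y 0, z 30 mm in the tray's frame, free space around it. Its axes are the tray's.
- narrow0_mid (a point): Narrow closed kraft cardboard carton 80 x 38 x 38 mm (x, y, z of its own axes); point at its centre, 19 mm above its underside; 50 to 140 g. At the start it lies flat on the bench. Absent in some starts (None).
- narrow1_mid (a point): Narrow closed kraft cardboard carton 80 x 38 x 38 mm (x, y, z of its own axes); point at its centre, 19 mm above its underside; 50 to 140 g. At the start it lies flat on the bench. Absent in some starts (None).
- narrow2_mid (a point): Narrow closed kraft cardboard carton 80 x 38 x 38 mm (x, y, z of its own axes); point at its centre, 19 mm above its underside; 50 to 140 g. At the start it lies flat on the bench. Absent in some starts (None).
- narrow3_mid (a point): Narrow closed kraft cardboard carton 80 x 38 x 38 mm (x, y, z of its own axes); point at its centre, 19 mm above its underside; 50 to 140 g. At the start it lies flat on the bench. Absent in some starts (None).
- wide0_mid (a point): Wide closed kraft cardboard carton 80 x 58 x 38 mm (x, y, z of its own axes); point at its centre, 19 mm above its underside; 50 to 140 g. At the start it lies flat on the bench. Absent in some starts (None).
- wide1_mid (a point): Wide closed kraft cardboard carton 80 x 58 x 38 mm (x, y, z of its own axes); point at its centre, 19 mm above its underside; 50 to 140 g. At the start it lies flat on the bench. Absent in some starts (None).
- tape_roll: Bystander: roll of yellow tape lying flat, 60 mm across, 19 mm high, origin at its underside.
- eraser_block: Bystander: black rubber block 50 x 30 x 20 mm, origin at its underside.
- glue_bottle: Bystander: white glue bottle standing, 48 mm across, 130 mm high, origin at its underside.
Things that resemble listed ones, but are neither listed nor needed, are in the scene too. What is shaped like the part that bears wide0_mid but yellow is not meant.

How it is judged:
By the outcome, as a careful person would: the job done as asked, in the order asked, and still so for the second after the job is handed in, with the robot touching nothing.
Of narrow0, narrow1, narrow2, narrow3, wide0, wide1 only 4 to 6 are there at a start; the rules pass over those that are not, and their reading is None.
At some moment in a run one of narrow0, narrow1, narrow2, narrow3, wide0, wide1 may be knocked a few centimetres aside while the robot is not near it.
Once in a run the grip may slacken for a moment while it holds something.
It also fails if it takes over 210 s, if anything falls off the work surface, if the arm or the gripper's body presses on something with over 40 N, if the wrist force passes 120 N, or if a joint passes its speed limit or range.

## Working session

There is one attempt and no reset: what is moved stays moved. The work goes in short steps, Python scripts to look and compute and a tool call to move; the robot and the scene stay as the last step left them, time stands still between calls to the robot, and variables do not carry over. Pictures are saved under pics/ and viewed, and the job is handed in when it is done.

Besides the shell and the picture viewer there is one more tool, called after "Call:" as name([rows], argument=value, ...), one row to a line, values as JSON. play_rows: Moves the arm, as the interface text tells. Its arguments: {"type":"object","properties":{"deltas":{"type":"array"},"gripper":{"type":"number"},"grip_force":{"type":"number"}},"required":["deltas"]}

```bash
mkdir -p pics
cat > h.py <<'E'
import numpy as np, cv2
from workcell import r
def K(n):
    m=r.camera_model(n); f=192/np.tan(np.radians(m['vfov'])/2); return f,m['cx'],m['cy'],m
def px2w(n,u,v,d,s=None):
    f,cx,cy,m=K(n); p=np.array([(u-cx)/f*d,(v-cy)/f*d,d,1.0])
    if n=='wrist':
        q=(m['tool_from_camera']@p)[:3]; return np.array(s['tool_rot'])@q+np.array(s['position'])
    return (np.linalg.inv(m['camera_from_world'])@p)[:3]
def cloud(n,D,s=None):
    f,cx,cy,m=K(n); v,u=np.mgrid[0:384,0:512]
    P=np.stack([(u-cx)/f*D,(v-cy)/f*D,D],-1).astype(float)
    if n=='wrist':
        T=np.array(m['tool_from_camera']); P=P@T[:3,:3].T+T[:3,3]
        return P@np.array(s['tool_rot']).T+np.array(s['position'])
    T=np.linalg.inv(m['camera_from_world']); return P@T[:3,:3].T+T[:3,3]
def w2px(n,p):
    f,cx,cy,m=K(n); q=np.array(m['camera_from_world'])@np.r_[p,1]; return q[0]/q[2]*f+cx,q[1]/q[2]*f+cy
E
python3 - <<'E'
from h import *
for n in('scene','side','wrist'):
    s=r.sense(); I,D=r.grab_frame(n); np.savez('pics/%s0.npz'%n,I=I,D=D)
    cv2.imwrite('pics/%s0.png'%n,cv2.resize(I,(800,600)))
    print(n,r.camera_model(n))
print(r.tip_extent,r.sense())
E
```

```text
scene {'vfov': 44.46150084007355, 'cx': 255.6665851724891, 'cy': 188.37213738720408, 'camera_from_world': array([[ 1.83034908e-01,  9.82974417e-01, -1.61095588e-02,
        -8.96296008e+01],
       [ 7.84821118e-01, -1.55967204e-01, -5.99774994e-01,
        -3.20335544e+02],
       [-5.92076038e-01,  9.71366388e-02, -8.00006524e-01,
         1.65920861e+03],
       [ 0.00000000e+00,  0.00000000e+00,  0.00000000e+00,
         1.00000000e+00]])}
side {'vfov': 50.13570680445371, 'cx': 261.43971400248637, 'cy': 194.98001082914882, 'camera_from_world': array([[-9.80433342e-01, -1.96202570e-01, -1.59691286e-02,
         4.75295807e+02],
       [-1.15701071e-01,  6.39990056e-01, -7.59622268e-01,
         1.49660363e+02],
       [ 1.59259924e-01, -7.42911354e-01, -6.50168437e-01,
         1.33538333e+03],
       [ 0.00000000e+00,  0.00000000e+00,  0.00000000e+00,
         1.00000000e+00]])}
wrist {'vfov': 69.71974961397594, 'cx': 253.4550197616039, 'cy': 187.87623888079207, 'tool_from_camera': array([[ 1.12208388e-03, -9.47612168e-01, -3.19421227e-01,
         8.23996537e+01],
       [ 9.999
[... 374 characters left out ...]
307895]), 'joint_velocities': array([ 0.00036152, -0.00382056,  0.00113064, -0.00576447, -0.00119784,
        0.00079627, -0.00151969]), 'joint_torque': array([ 1.55385478e-03, -5.96924365e+01,  1.60940632e+00, -2.81490952e+01,
        1.26662746e-02,  6.56643446e-03,  5.58682734e-05]), 'position': array([6.74591769e+02, 7.42476433e-03, 2.55534511e+02]), 'tool_rot': array([[-2.40789416e-05,  9.99999025e-01, -1.39615581e-03],
       [ 9.99999997e-01,  2.39689331e-05, -7.88105446e-05],
       [-7.87770034e-05, -1.39615770e-03, -9.99999022e-01]]), 'ft_force': array([ 0.69322155,  0.3835819 , -0.19022554]), 'ft_torque': array([-0.03685492,  0.02461221, -0.02677432]), 'opening': 85.2229302460037}
```

View pics/scene0.png

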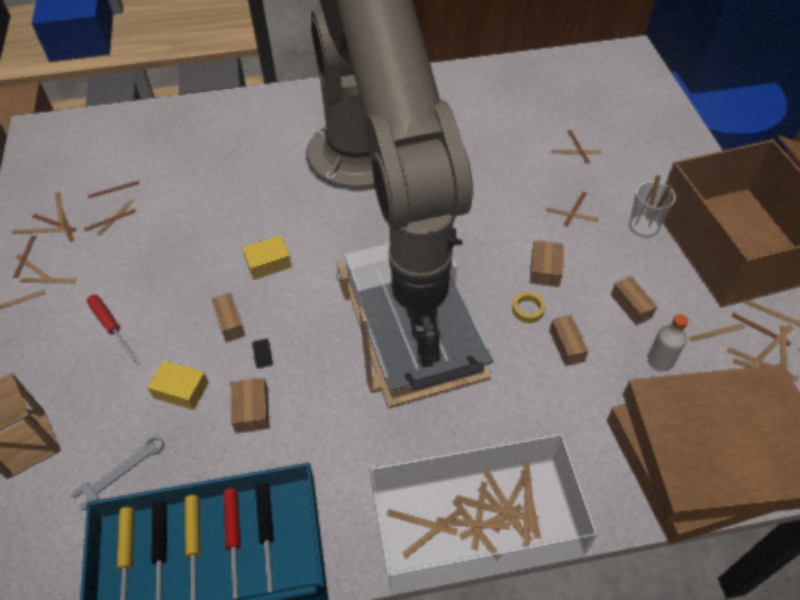

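View pics/side0.png

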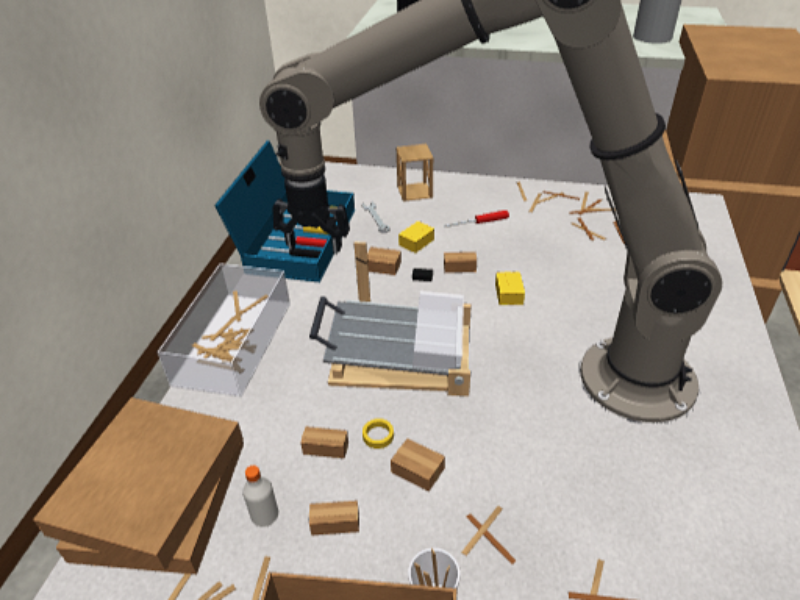

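View pics/wrist0.png

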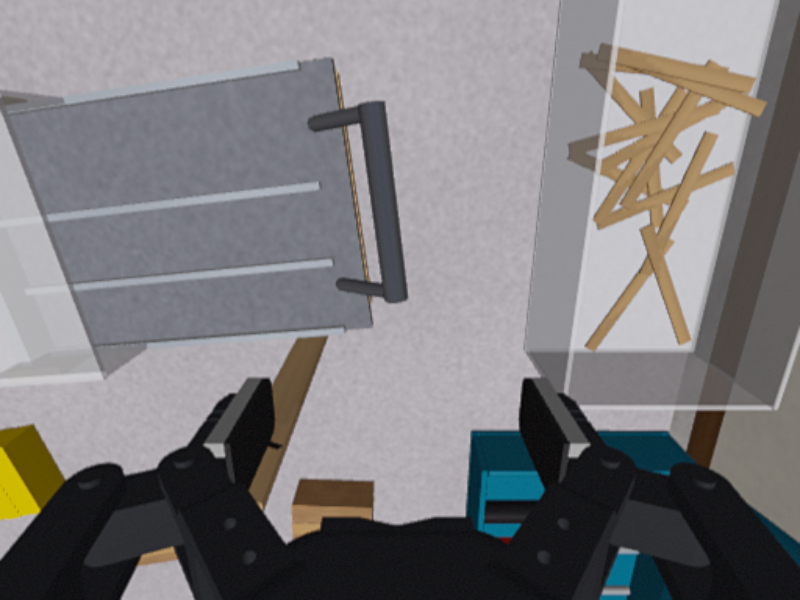

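Scene (800x600) shows tray ~ (415,320) with bar (443,373). Cartons: narrow (228,316), (568,339), (634,299); wide (249,403), (547,262). Lookalikes: yellow blocks (267,257), (178,384), brown boxes/plates at right, wooden frame at (20,425): none of those meant. Crop check and measurement.

Run:
```python
from h import *
S=np.load('pics/scene0.npz');I,D=S['I'],S['D']
a=cv2.resize(I[140:290,90:280],(760,600),interpolation=3);cv2.imwrite('pics/c1.png',a)
a=cv2.resize(I[140:290,300:490],(760,600),interpolation=3);cv2.imwrite('pics/c2.png',a)
s=r.sense()
W=np.load('pics/wrist0.npz');Wp=cloud('wrist',W['D'],s)
for (u,v) in [(372,108),(384,200),(395,292),(20,115),(335,62),(367,322),(100,342),(200,150),(250,230),(320,320),(275,445)]:
    uu,vv=int(u*.64),int(v*.64); print('w',u,v,Wp[vv,uu].round(1),W['D'][vv,uu])
C=cloud('scene',D)
# tops of cartons: brown mask z 30..45
hsv=cv2.cvtColor(I,cv2.COLOR_BGR2HSV)
m=((C[...,2]>30)&(C[...,2]<45)&(D>0)).astype(np.uint8)
n,l,st,ce=cv2.connectedComponentsWithStats(m)
for i in range(1,n):
    if 100<st[i,4]<1500:
        p=C[l==i]; q=p[:,:2].astype(np.float32); rc=cv2.minAreaRect(q)
        print(ce[i].round(),st[i,4],rc,p[:,2].mean().round(1),hsv[l==i].mean(0).round())
```

```text
w 372 108 [661.3 103.9 111.6] 240.83325
w 384 200 [667.   53.3 112.1] 256.52347
w 395 292 [673.5  -3.4 112.5] 274.24686
w 20 115 [415.1 104.5  53.6] 296.25696
w 335 62 [626.5 146.7  -1.8] 334.68048
w 367 322 [652.  -41.3  72.8] 324.04623
w 100 342 [435.  -65.5  55.3] 348.92746
w 200 150 [542.2  81.2  66.4] 291.21216
w 250 230 [570.7  27.4  67.8] 307.00427
w 320 320 [616.2 -40.2  69.4] 326.97226
w 275 445 [610.1 -68.3 179.4] 231.78743
[222. 102.] 120 ((47.77035903930664, -42.46331787109375), (121.20924377441406, 45.09064483642578), 50.722503662109375) 37.1 [15. 38. 77.]
[484. 127.] 274 ((338.05487060546875, 771.0028686523438), (212.72308349609375, 104.24624633789062), 43.4774169921875) 37.6 [ 12. 126.  57.]
[462. 170.] 330 ((484.39385986328125, 619.052490234375), (268.884765625, 129.7673797607422), 40.55580139160156) 37.5 [ 12. 112.  61.]
[170. 162.] 417 ((285.2344970703125, -229.44219970703125), (65.55631256103516, 79.6948013305664), 12.235483169555664) 39.3 [ 23. 159. 177.]
[350. 166.] 428 ((407.6693115234375, 305.6795654296875), (58.338497161865234, 84.77982330322266), 69.811019897
[... 854 characters left out ...]
0.]
[314. 305.] 379 ((810.8629760742188, 74.04708862304688), (319.7135925292969, 120.81507873535156), 65.47605895996094) 37.7 [124.   8. 108.]
[319. 328.] 549 ((880.7977905273438, 81.48097229003906), (115.72513580322266, 108.8204116821289), 43.78328323364258) 37.7 [ 15.  99. 133.]
[265. 332.] 159 ((863.5719604492188, -47.75383758544922), (85.57890319824219, 20.730268478393555), 67.58878326416016) 35.9 [ 14.  91. 134.]
[448. 337.] 101 ((955.7973022460938, 388.05206298828125), (126.47795104980469, 21.240327835083008), 85.54238891601562) 36.9 [ 13. 133.  59.]
[312. 364.] 237 ((954.238037109375, 47.42407989501953), (297.3246154785156, 3.4958300590515137), 89.86280822753906) 37.1 [126.   5. 131.]
```

View pics/c1.png

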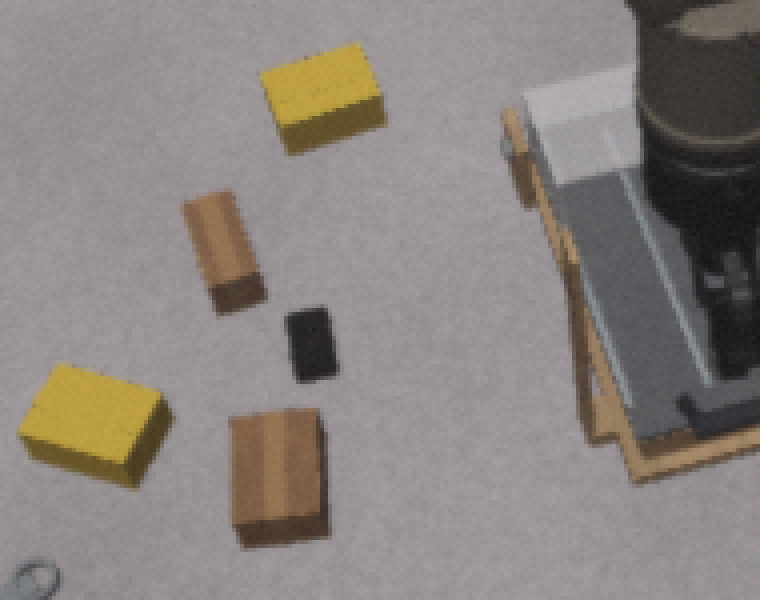

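View pics/c2.png

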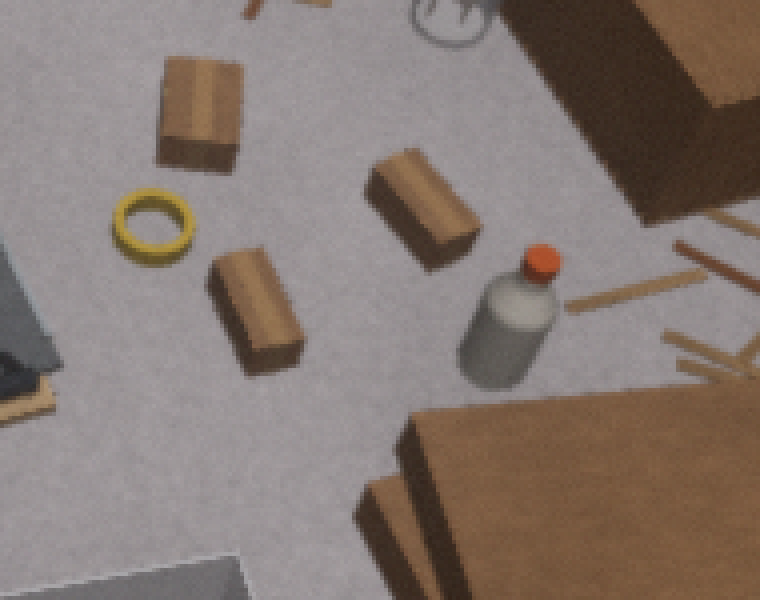

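```bash
cat > tray.py <<'E'
from h import *
def fit(P,I,bar_z_min):
    pass
E
python3 - <<'E'
from h import *
s=r.sense()
W=np.load('pics/wrist0.npz');D=W['D'];I=W['I'];P=cloud('wrist',D,s)
v,u=np.mgrid[0:384,0:512]
def poly(pts): 
    m=np.zeros((384,512),np.uint8);cv2.fillPoly(m,[(np.array(pts)*.64).astype(int)],1);return m>0
m=poly([(60,230),(60,120),(290,80),(320,180)])&(D>0)
m|=poly([(70,240),(325,200),(340,255),(90,280)])&(D>0)
q=P[m]
# robust plane z=ax+by+c
k=np.ones(len(q),bool)
for _ in range(5):
    A=np.c_[q[:,0],q[:,1],np.ones(len(q))];c=np.linalg.lstsq(A[k],q[k,2],rcond=None)[0];e=q[:,2]-A@c;k=abs(e)<3
print(c,k.mean(),e[k].std(),'tilt',np.degrees(np.arctan(np.hypot(*c[:2]))),'dir',np.degrees(np.arctan2(c[1],c[0])))
b=poly([(355,95),(390,95),(415,305),(375,305)])&(P[...,2]>100)&(D>0)
q=P[b];mu=q.mean(0);U,_,Vt=np.linalg.svd(q-mu,full_matrices=False);d=Vt[0];d*=np.sign(d[1]);t=(q-mu)@d
print('bar',mu,d,t.min(),t.max(),'yaw',np.degrees(np.arctan2(-d[0],d[1])),q[:,2].max(),np.percentile(q[:,2],90))
print('mid',mu+d*(t.min()+t.max())/2, 'ends',mu+d*t.min(),mu+d*t.max())
# rails/edges: bluish brightness
E
```

```text
[8.44321522e-02 1.11013617e-02 1.85293320e+01] 0.9597532673751069 0.7018130705315541 tilt 4.867498551003282 dir 7.490433128770945
bar [667.05164768  52.24388139 111.43292615] [-0.11558169  0.99328026  0.00593341] -63.86065271625482 56.02020820593038 yaw 6.6372944590516765 115.1601761472117 113.60735713821397
mid [667.50475359  48.35000202 111.40966585] ends [674.43276977 -11.18764411 111.05401446] [660.5767374  107.88764816 111.76531724]
```

Call:
play_rows([
  {"tx": 0,"ty": 0,"tz": 0,"spin": -6.65},
  {"tx": 16.3,"ty": -0.6,"tz": 0,"spin": 0},
  {"tx": 16.3,"ty": -0.6,"tz": 0,"spin": 0},
  {"tx": 16.2,"ty": -0.6,"tz": 0,"spin": 0},
  {"tx": 0,"ty": 0,"tz": 30,"spin": 0},
  {"tx": 0,"ty": 0,"tz": 30,"spin": 0},
  {"tx": 0,"ty": 0,"tz": 20,"spin": 0},
  {"tx": 0,"ty": 0,"tz": 0,"spin": 0},
  {"tx": 0,"ty": 0,"tz": 0,"spin": 0},
  {"tx": 0,"ty": 0,"tz": 0,"spin": 0},
], gripper=45, grip_force=40)

```text
clock: 1.4
position: [668.4, 48.4, 177.7]
tool_rot: [[-0.116, 0.993, 0.002], [0.993, 0.116, 0.0], [0.0, 0.002, -1.0]]
ft_force: [0.6, -0.2, 0.0]
opening: 44.9
```

Run:
```python
from h import *
s=r.sense(); I,D=r.grab_frame('wrist'); np.savez('pics/wrist1.npz',I=I,D=D)
cv2.imwrite('pics/wrist1.png',cv2.resize(I,(800,600)));print(s['position'],s['tool_rot'].round(4).tolist(),s['opening'])
```

```text
[668.41485025  48.39378818 177.74318534] [[-0.1156, 0.9933, 0.0023], [0.9933, 0.1156, 0.0004], [0.0001, 0.0024, -1.0]] 44.887896418378354
```

View pics/wrist1.png

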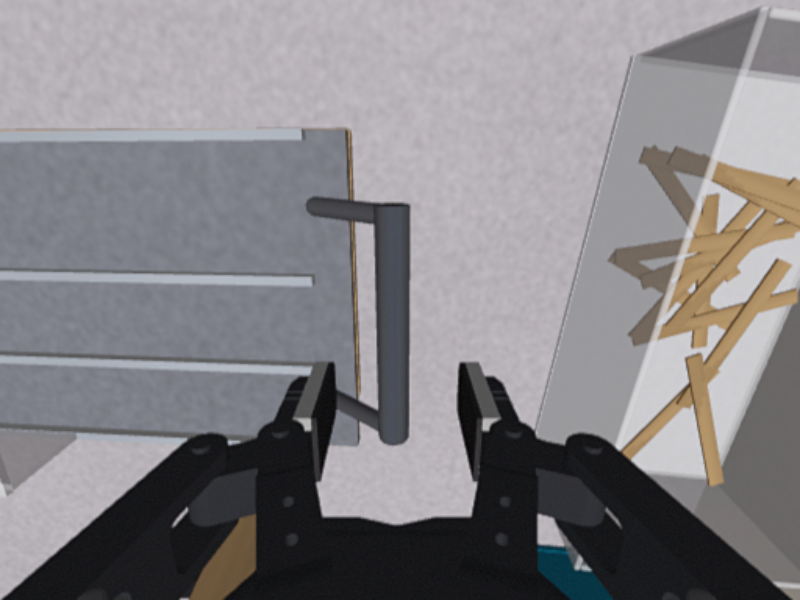

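Call:
play_rows([
  {"tx": 0,"ty": 0,"tz": 20,"spin": 0},
  {"tx": 0,"ty": 0,"tz": 20,"spin": 0},
  {"tx": 0,"ty": 0,"tz": 15,"spin": 0},
  {"tx": 0,"ty": 0,"tz": 8,"spin": 0},
  {"tx": 0,"ty": 0,"tz": 0,"spin": 0},
  {"tx": 0,"ty": 0,"tz": 0,"spin": 0},
  {"tx": 0,"ty": 0,"tz": 0,"spin": 0},
  {"tx": 0,"ty": 0,"tz": 0,"spin": 0},
  {"tx": 0,"ty": 0,"tz": 0,"spin": 0},
  {"tx": 0,"ty": 0,"tz": 0,"spin": 0},
])

```text
clock: 2.7
position: [667.6, 48.3, 113.4]
tool_rot: [[-0.116, 0.993, 0.0], [0.993, 0.116, 0.0], [0.0, 0.0, -1.0]]
ft_force: [0.1, -0.1, -0.3]
opening: 45.0
```

Call:
play_rows([
  {"tx": 0,"ty": 0,"tz": 0,"spin": 0},
  {"tx": 0,"ty": 0,"tz": 0,"spin": 0},
  {"tx": 0,"ty": 0,"tz": 0,"spin": 0},
  {"tx": 0,"ty": 0,"tz": 0,"spin": 0},
  {"tx": 0,"ty": 0,"tz": 0,"spin": 0},
  {"tx": 0,"ty": 0,"tz": 0,"spin": 0},
  {"tx": 0,"ty": 0,"tz": 0,"spin": 0},
  {"tx": 0,"ty": 0,"tz": 0,"spin": 0},
  {"tx": 0,"ty": 0,"tz": 0,"spin": 0},
  {"tx": 0,"ty": 0,"tz": 0,"spin": 0},
], gripper=8)

```text
clock: 3.95
position: [667.0, 48.2, 113.1]
tool_rot: [[-0.116, 0.993, -0.001], [0.993, 0.116, -0.0], [-0.0, -0.001, -1.0]]
ft_force: [-5.8, -0.2, 3.4]
opening: 14.1
```

Run:
```python
import numpy as np
R=np.hypot(300,30);a0=np.arctan2(30,300)
ps=[]
for a in np.linspace(np.radians(4.87),np.radians(30),11):
    ps.append((R*np.cos(a+a0),R*np.sin(a+a0)))
print(np.diff(ps,axis=0).round(1).tolist(), np.array(ps[-1])-ps[0])
```

```text
[[-2.7, 12.9], [-3.3, 12.8], [-3.8, 12.7], [-4.4, 12.5], [-4.9, 12.3], [-5.5, 12.0], [-6.0, 11.8], [-6.5, 11.5], [-7.0, 11.2], [-7.5, 10.9]] [-51.56248722 120.62049772]
```

Call:
play_rows([
  {"tx": 0,"ty": -1.3,"tz": -6.5,"spin": 0},
  {"tx": 0,"ty": -1.4,"tz": -6.4,"spin": 0},
  {"tx": 0,"ty": -1.6,"tz": -6.4,"spin": 0},
  {"tx": 0,"ty": -1.7,"tz": -6.4,"spin": 0},
  {"tx": 0,"ty": -1.8,"tz": -6.4,"spin": 0},
  {"tx": 0,"ty": -2,"tz": -6.3,"spin": 0},
  {"tx": 0,"ty": -2.1,"tz": -6.3,"spin": 0},
  {"tx": 0,"ty": -2.3,"tz": -6.2,"spin": 0},
  {"tx": 0,"ty": -2.4,"tz": -6.2,"spin": 0},
  {"tx": 0,"ty": -2.5,"tz": -6.1,"spin": 0},
])

```text
clock: 5.2
position: [648.4, 45.9, 176.8]
tool_rot: [[-0.116, 0.993, -0.0], [0.993, 0.116, -0.0], [-0.0, -0.0, -1.0]]
ft_force: [-1.9, -0.2, -12.3]
opening: 14.5
```

Call:
play_rows([
  {"tx": 0,"ty": -2.7,"tz": -6,"spin": 0},
  {"tx": 0,"ty": -2.8,"tz": -6,"spin": 0},
  {"tx": 0,"ty": -2.9,"tz": -5.9,"spin": 0},
  {"tx": 0,"ty": -3.1,"tz": -5.9,"spin": 0},
  {"tx": 0,"ty": -3.2,"tz": -5.8,"spin": 0},
  {"tx": 0,"ty": -3.3,"tz": -5.7,"spin": 0},
  {"tx": 0,"ty": -3.4,"tz": -5.6,"spin": 0},
  {"tx": 0,"ty": -3.6,"tz": -5.6,"spin": 0},
  {"tx": 0,"ty": -3.7,"tz": -5.5,"spin": 0},
  {"tx": 0,"ty": -3.8,"tz": -5.4,"spin": 0},
])

```text
clock: 6.45
position: [617.0, 42.2, 235.0]
tool_rot: [[-0.116, 0.993, 0.003], [0.993, 0.116, 0.0], [-0.0, 0.003, -1.0]]
ft_force: [5.8, -0.8, -9.0]
opening: 14.7
```

Run:
```python
from h import *
s=r.sense();print(s['position'],s['ft_force'],s['opening'])
for n in('scene','side'):
    I,D=r.grab_frame(n); np.savez('pics/%s2.npz'%n,I=I,D=D)
    cv2.imwrite('pics/%s2.png'%n,cv2.resize(I,(800,600)))
I=np.load('pics/side2.npz')['I'];cv2.imwrite('pics/side2c.png',cv2.resize(I[130:280,180:330],(600,600),interpolation=3))
```

```text
[617.04621654  42.18135415 234.95965051] [ 5.82057046 -0.81736788 -8.9768119 ] 14.66076209143533
```

View pics/side2c.png

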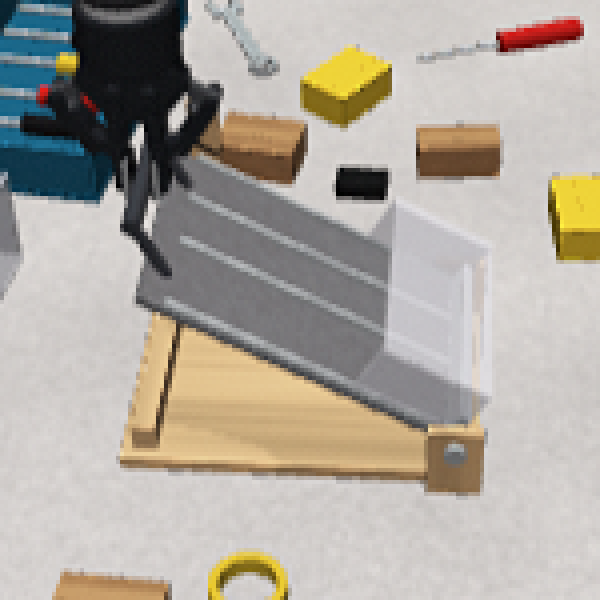

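View pics/scene2.png

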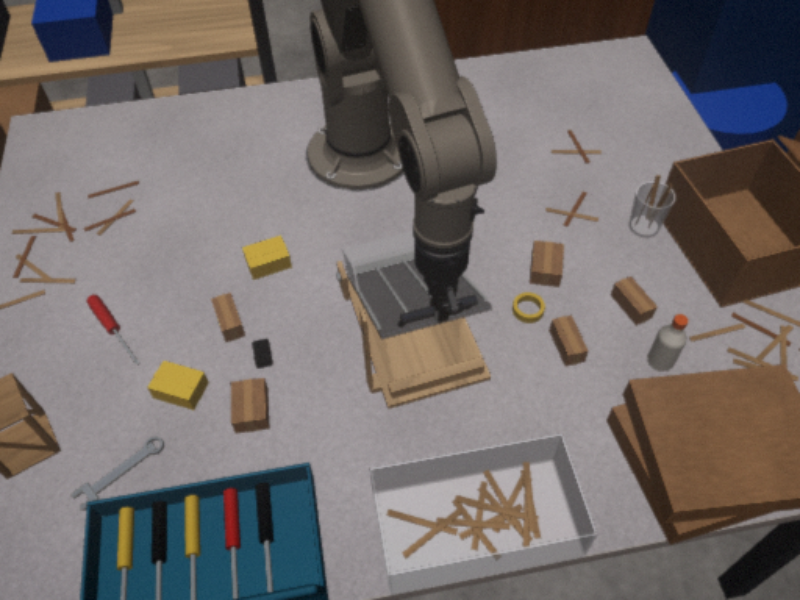

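Call:
play_rows([
  {"tx": 0,"ty": 0,"tz": 0,"spin": 0},
  {"tx": 0,"ty": 0,"tz": 0,"spin": 0},
  {"tx": 0,"ty": 0,"tz": 0,"spin": 0},
  {"tx": 0,"ty": 0,"tz": 0,"spin": 0},
  {"tx": 0,"ty": 0,"tz": 0,"spin": 0},
  {"tx": 0,"ty": 0,"tz": -10,"spin": 0},
  {"tx": 0,"ty": 0,"tz": -20,"spin": 0},
  {"tx": 0,"ty": 0,"tz": -30,"spin": 0},
  {"tx": 0,"ty": 0,"tz": -40,"spin": 0},
  {"tx": 0,"ty": 0,"tz": 0,"spin": 0},
], gripper=45)

```text
clock: 7.8
position: [618.2, 42.5, 338.5]
tool_rot: [[-0.116, 0.993, 0.008], [0.993, 0.116, 0.001], [0.0, 0.008, -1.0]]
ft_force: [-0.2, -0.4, -0.0]
opening: 45.0
```

Call:
play_rows([
  {"tx": -20,"ty": -20,"tz": -30,"spin": 0},
  {"tx": -20,"ty": -20,"tz": -20,"spin": 0},
  {"tx": -20,"ty": -20,"tz": 0,"spin": 0},
  {"tx": -20,"ty": -20,"tz": 0,"spin": 0},
  {"tx": 0,"ty": 0,"tz": 0,"spin": 0},
  {"tx": 0,"ty": 0,"tz": 0,"spin": 0},
  {"tx": 0,"ty": 0,"tz": 0,"spin": 0},
  {"tx": 0,"ty": 0,"tz": 0,"spin": 0},
  {"tx": 0,"ty": 0,"tz": 0,"spin": 0},
  {"tx": 0,"ty": 0,"tz": 0,"spin": 0},
], gripper=60)

```text
clock: 9.05
position: [546.2, -46.3, 383.8]
tool_rot: [[-0.116, 0.993, -0.0], [0.993, 0.116, 0.0], [0.0, -0.0, -1.0]]
ft_force: [-0.0, -0.9, -0.4]
opening: 60.1
```

Run:
```python
from h import *
s=r.sense(); I,D=r.grab_frame('wrist'); np.savez('pics/wrist3.npz',I=I,D=D,R=s['tool_rot'],p=s['position'])
cv2.imwrite('pics/wrist3.png',cv2.resize(I,(800,600)));print(s['position'],s['ft_force'],s['opening'])
```

```text
[546.20210166 -46.31496029 383.83107556] [-0.01550218 -0.91917967 -0.36223277] 60.14879227210261
```

View pics/wrist3.png

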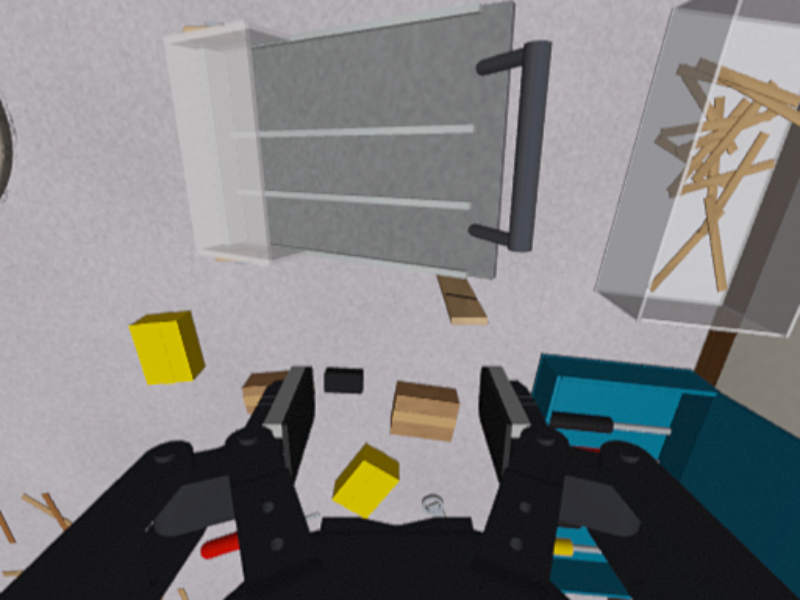

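```bash
cat > tr.py <<'E'
from h import *
def rep(f,pl,bp,ptsl):
    W=np.load(f);D=W['D'];P=cloud('wrist',D,dict(tool_rot=W['R'],position=W['p']))
    def poly(pts):
        m=np.zeros((384,512),np.uint8);cv2.fillPoly(m,[(np.array(pts)*.64).astype(int)],1);return m>0
    q=P[poly(pl)&(D>0)];k=np.ones(len(q),bool)
    for _ in range(8):
        A=np.c_[q[:,0],q[:,1],np.ones(len(q))];c=np.linalg.lstsq(A[k],q[k,2],rcond=None)[0];e=q[:,2]-A@c;k=abs(e)<3
    a=np.arctan(np.hypot(*c[:2]));print('tilt',np.degrees(a),'dir',np.degrees(np.arctan2(c[1],c[0])),k.mean())
    b=poly(bp)&(D>0);q=P[b];q=q[q[:,2]>q[:,2].max()-9];mu=q.mean(0);d=np.linalg.svd(q-mu,full_matrices=False)[2][0];d*=np.sign(d[1]);t=(q-mu)@d
    print('bar mid',mu+d*(t.min()+t.max())/2,'L',t.max()-t.min(),'yaw',np.degrees(np.arctan2(-d[0],d[1])),'ztop',np.percentile(q[:,2],95))
    for u,v in ptsl: print(u,v,P[int(v*.64),int(u*.64)].round(1))
    return P,c
E
python3 - <<'E'
from tr import *
rep('pics/wrist3.npz',[(265,60),(470,35),(490,240),(285,225)],[(522,40),(552,40),(534,252),(508,252)],[(472,128.5),(470,206),(300,131.5),(300,196),(512,5),(493,275)])
s=np.load('pics/side2.npz');
E
```

```text
tilt 29.60243345137955 dir 7.047130233115447 0.9231501459576088
bar mid [615.69297723  42.27902211 230.46138516] L 119.85432955072704 yaw 6.966218055635231 ztop 232.71724665263724
472 128.5 [587.9  55.  180.5]
470 206 [594.6   2.9 181. ]
300 131.5 [452.7  39.8 103.3]
300 196 [454.7 -15.  100.7]
512 5 [599.2 129.6 184.5]
493 275 [620.6 -46.7 185.4]
```

```bash
cat >> h.py <<'E'
A_=np.radians(29.7);Y_=np.radians(6.9)
ux=np.array([np.cos(A_)*np.cos(Y_),np.cos(A_)*np.sin(Y_),np.sin(A_)]);uy=np.array([-np.sin(Y_),np.cos(Y_),0]);uz=np.cross(ux,uy)
RT=np.c_[ux,uy,uz]; O=np.array([615.8,42.3,225.])-RT@[170,0,30]
def t2w(p): return O+RT@np.asarray(p,float)
def w2t(p): return RT.T@(np.asarray(p)-O)
E
python3 - <<'E'
from h import *
print(O)
for p in [(587.9,55,180.5),(594.6,2.9,181),(452.7,39.8,103.3),(454.7,-15,100.7),(599.2,129.6,184.5),(620.6,-46.7,185.4)]: print(w2t(p).round(1))
for n,p in dict(wide=(90,53,0),n0=(90,-63,0),n1=(90,-10,0)).items(): print(n,t2w(p).round(1))
E
```

```text
[483.95825364  26.34539562 114.71308093]
[125.2  16.    4.3]
[125.8 -36.6   4.6]
[-31.2  17.1   4.7]
[-36.5 -37.5   4.7]
[144.7  88.7  -2.2]
[145.2 -88.9  -1.5]
wide [555.2  88.4 159.3]
n0 [569.1 -26.8 159.3]
n1 [562.8  25.8 159.3]
```

```bash
cat >> h.py <<'E'
def find(n='wrist',save=None,zlo=33,zhi=46):
    s=r.sense();I,D=r.grab_frame(n)
    if save: np.savez(save+'.npz',I=I,D=D,R=s['tool_rot'],p=s['position']);cv2.imwrite(save+'.png',cv2.resize(I,(800,600)))
    return comps(n,I,D,s,zlo,zhi)
def comps(n,I,D,s,zlo=33,zhi=46):
    C=cloud(n,D,s);hsv=cv2.cvtColor(I,cv2.COLOR_BGR2HSV)
    m=((C[...,2]>zlo)&(C[...,2]<zhi)&(D>0)).astype(np.uint8);k,l,st,ce=cv2.connectedComponentsWithStats(m)
    for i in range(1,k):
        if st[i,4]<150: continue
        p=C[l==i];(c,(w,h),a)=cv2.minAreaRect(p[:,:2].astype(np.float32))
        if w<h: w,h,a=h,w,a+90
        a=(a+90)%180-90
        if w>110 or h<20: continue
        print('px',(ce[i]*1.5625).round(),st[i,4],'c',np.round(c,1),'LxW %.0f %.0f ang %.1f z %.1f'%(w,h,a,p[:,2].mean()),'hsv',np.median(hsv[l==i],0))
def plan(tgt,phi):
    """dxyz in tool axes after spinning to phi (deg of tool y)"""
    s=r.sense();R=s['tool_rot'];cur=np.degrees(np.arctan2(R[1,1],R[0,1]))
    dphi=(phi-cur+180)%360-180
    d=np.array(tgt)-s['position'];f=np.radians(phi)
    ty=np.array([np.cos(f),np.sin(f)]);tx=np.array([-np.sin(f),np.cos(f)])
    print('at',s['position'].round(1),'phi %.2f'%cur,'j7 %.2f'%s['joint_pos'][6],'| spin %.2f tx %.1f ty %.1f tz %.1f'%(-dphi,d[:2]@tx,d[:2]@ty,-d[2]))
E
python3 - <<'E'
from h import *
W=np.load('pics/wrist3.npz');comps('wrist',W['I'],W['D'],dict(tool_rot=W['R'],position=W['p']))
S=np.load('pics/scene2.npz')
f,cx,cy,m=K('scene');T=np.linalg.inv(m['camera_from_world'])
for nm,u,v in [('bottle base',422,232),('tape',338,197),('eraser',168,226)]:
    a=T[:3,:3]@[(u-cx)/f,(v-cy)/f,1];print(nm,T[:3,3]-a*T[2,3]/a[2])
plan((610,-282,230),86.9)
E
```

```text
px [745. 122.] 749 c [887.9  93.6] LxW 98 95 ang -82.6 z 36.6 hsv [ 17. 108. 164.]
px [161. 351.] 1278 c [ 285.8 -226.7] LxW 82 59 ang -77.5 z 37.8 hsv [ 27. 255. 208.]
px [252. 395.] 190 c [ 390.5 -271.9] LxW 50 26 ang 64.2 z 37.5 hsv [ 15. 115. 162.]
px [424. 417.] 1067 c [ 609.4 -280. ] LxW 81 60 ang -2.2 z 37.3 hsv [ 15. 114. 161.]
px [365. 488.] 894 c [ 545.5 -400. ] LxW 83 59 ang 61.6 z 37.2 hsv [ 27. 255. 208.]
bottle base [652.12949345 443.87096779   0.        ]
tape [490.11508139 248.32101585   0.        ]
eraser [ 494.30827283 -255.58769207    0.        ]
at [546.2 -46.4 383.9] phi 6.65 j7 0.09 | spin -80.25 tx -76.5 ty -231.8 tz 153.9
```

Call:
play_rows([
  {"tx": 0,"ty": 0,"tz": 0,"spin": -10},
  {"tx": 0,"ty": 0,"tz": 0,"spin": -10},
  {"tx": 0,"ty": 0,"tz": 0,"spin": -10},
  {"tx": 0,"ty": 0,"tz": 0,"spin": -10},
  {"tx": 0,"ty": 0,"tz": 0,"spin": -10},
  {"tx": 0,"ty": 0,"tz": 0,"spin": -10},
  {"tx": 0,"ty": 0,"tz": 0,"spin": -10},
  {"tx": 0,"ty": 0,"tz": 0,"spin": -10.5},
  {"tx": 0,"ty": -30,"tz": 0,"spin": 0},
  {"tx": 0,"ty": -30,"tz": 0,"spin": 0},
], gripper=80)

```text
clock: 10.35
position: [543.1, -106.8, 384.0]
tool_rot: [[-0.999, 0.049, 0.0], [0.049, 0.999, -0.0], [-0.0, 0.0, -1.0]]
ft_force: [-0.2, 0.2, 0.6]
opening: 79.5
```

Call:
play_rows([
  {"tx": -10,"ty": -40,"tz": 0,"spin": 0},
  {"tx": -10,"ty": -40,"tz": 0,"spin": 0},
  {"tx": -10,"ty": -40,"tz": 0,"spin": 0},
  {"tx": 0,"ty": -40,"tz": 30,"spin": 0},
  {"tx": 0,"ty": -12,"tz": 30,"spin": 0},
  {"tx": 0,"ty": 0,"tz": 40,"spin": 0},
  {"tx": 0,"ty": 0,"tz": 40,"spin": 0},
  {"tx": 0,"ty": 0,"tz": 0,"spin": 0},
  {"tx": 0,"ty": 0,"tz": 0,"spin": 0},
  {"tx": 0,"ty": 0,"tz": 0,"spin": 0},
])

```text
clock: 11.6
position: [565.7, -280.1, 246.2]
tool_rot: [[-0.999, 0.05, 0.003], [0.05, 0.999, -0.001], [-0.003, -0.001, -1.0]]
ft_force: [-0.2, -0.0, 0.8]
opening: 80.0
```

Run:
```python
from h import *
find(save='pics/wrist4');plan((610,-282,36),86.9)
```

```text
px [397.  55.] 2689 c [ 425.1 -272. ] LxW 75 38 ang 11.8 z 37.9 hsv [ 15. 116. 151.]
px [237. 237.] 3239 c [ 545. -401.] LxW 81 58 ang 61.9 z 37.5 hsv [ 29. 255. 194.]
px [398. 307.] 2724 c [ 608.6 -280.9] LxW 81 58 ang -1.5 z 37.5 hsv [ 15. 117. 150.]
px [771. 307.] 556 c [622.9  14.8] LxW 57 20 ang -83.9 z 38.1 hsv [ 17.  86. 173.]
at [ 565.5 -280.   246. ] phi 87.15 j7 1.89 | spin 0.25 tx -44.5 ty 0.4 tz 210.0
```

View pics/wrist4.png

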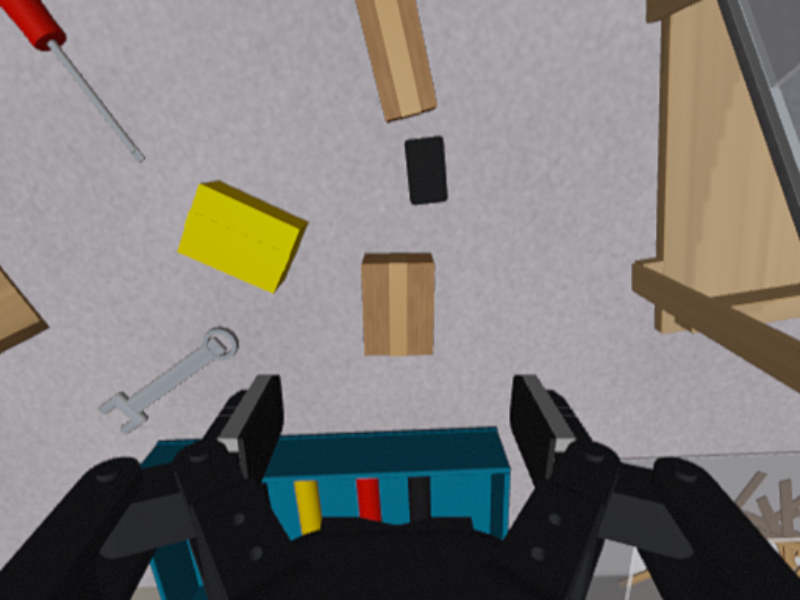

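Run:
```python
from h import *
W=np.load('pics/wrist4.npz');P=cloud('wrist',W['D'],dict(tool_rot=W['R'],position=W['p']))
for u,v in [(280,430),(390,430),(490,428),(390,445),(390,465)]: print(P[int(v*.64)+1,int(u*.64)].round())
plan((608.8,-280.7,36),88.2)
```

```text
[ 575. -320.  238.]
[ 750. -296.    3.]
[ 750. -197.    4.]
[ 750. -296.   24.]
[ 749. -295.   52.]
at [ 565.5 -280.   246. ] phi 87.15 j7 1.89 | spin -1.05 tx -43.3 ty 0.7 tz 210.0
```

Clear of the toolbox. Descend and grip.

Call:
play_rows([
  {"tx": -20,"ty": 0.7,"tz": 0,"spin": -1},
  {"tx": -23.3,"ty": 0,"tz": 30,"spin": 0},
  {"tx": 0,"ty": 0,"tz": 40,"spin": 0},
  {"tx": 0,"ty": 0,"tz": 40,"spin": 0},
  {"tx": 0,"ty": 0,"tz": 40,"spin": 0},
  {"tx": 0,"ty": 0,"tz": 30,"spin": 0},
  {"tx": 0,"ty": 0,"tz": 20,"spin": 0},
  {"tx": 0,"ty": 0,"tz": 10,"spin": 0},
  {"tx": 0,"ty": 0,"tz": 0,"spin": 0},
  {"tx": 0,"ty": 0,"tz": 0,"spin": 0},
])

```text
clock: 12.9
position: [608.7, -281.1, 35.2]
tool_rot: [[-0.999, 0.032, 0.002], [0.032, 0.999, -0.001], [-0.002, -0.001, -1.0]]
ft_force: [-0.3, -0.1, -0.1]
opening: 80.1
```

Call:
play_rows([
  {"tx": 0,"ty": 0,"tz": 0,"spin": 0},
  {"tx": 0,"ty": 0,"tz": 0,"spin": 0},
  {"tx": 0,"ty": 0,"tz": 0,"spin": 0},
  {"tx": 0,"ty": 0,"tz": 0,"spin": 0},
  {"tx": 0,"ty": 0,"tz": 0,"spin": 0},
  {"tx": 0,"ty": 0,"tz": 0,"spin": 0},
  {"tx": 0,"ty": 0,"tz": 0,"spin": 0},
  {"tx": 0,"ty": 0,"tz": -10,"spin": 0},
  {"tx": 0,"ty": 0,"tz": -30,"spin": 0},
  {"tx": 0,"ty": 0,"tz": -30,"spin": 0},
], gripper=40, grip_force=25)

```text
clock: 14.15
position: [607.4, -280.5, 104.7]
tool_rot: [[-0.999, 0.032, -0.001], [0.032, 0.999, 0.0], [0.001, 0.0, -1.0]]
ft_force: [0.5, 0.3, -0.2]
opening: 57.6
```

Run:
```python
from h import *
print(r.sense()['opening'])
g=t2w((80,53,31));print('final TCP',g+[0,0,6]);plan((g[0],g[1],300),96.9)
```

```text
57.6470215014869
final TCP [531.33024911  85.4646983  187.27735136]
at [ 607.4 -280.5  104.7] phi 88.15 j7 1.88 | spin -8.75 tx 31.6 ty 372.5 tz -195.3
```

Call:
play_rows([
  {"tx": 0,"ty": 0,"tz": -40,"spin": -4},
  {"tx": 0,"ty": 0,"tz": -40,"spin": -4.7},
  {"tx": 0,"ty": 0,"tz": -40,"spin": 0},
  {"tx": 0,"ty": 0,"tz": -40,"spin": 0},
  {"tx": 0,"ty": 0,"tz": -35,"spin": 0},
  {"tx": 0,"ty": 30,"tz": 0,"spin": 0},
  {"tx": 0,"ty": 40,"tz": 0,"spin": 0},
  {"tx": 8,"ty": 40,"tz": 0,"spin": 0},
  {"tx": 8,"ty": 40,"tz": 0,"spin": 0},
  {"tx": 8,"ty": 40,"tz": 0,"spin": 0},
])

```text
clock: 15.4
position: [560.5, -93.6, 299.2]
tool_rot: [[-0.993, -0.119, -0.0], [-0.119, 0.993, -0.0], [0.0, -0.0, -1.0]]
ft_force: [-0.2, 0.0, -1.2]
opening: 57.7
```

Call:
play_rows([
  {"tx": 8,"ty": 40,"tz": 0,"spin": 0},
  {"tx": 0,"ty": 40,"tz": 0,"spin": 0},
  {"tx": 0,"ty": 40,"tz": 0,"spin": 0},
  {"tx": 0,"ty": 40,"tz": 0,"spin": 0},
  {"tx": 0,"ty": 22,"tz": 0,"spin": 0},
  {"tx": 0,"ty": 0,"tz": 0,"spin": 0},
  {"tx": 0,"ty": 0,"tz": 0,"spin": 0},
  {"tx": 0,"ty": 0,"tz": 0,"spin": 0},
  {"tx": 0,"ty": 0,"tz": 0,"spin": 0},
  {"tx": 0,"ty": 0,"tz": 0,"spin": 0},
])

```text
clock: 16.65
position: [531.8, 84.4, 298.9]
tool_rot: [[-0.993, -0.118, -0.0], [-0.118, 0.993, -0.0], [0.0, -0.0, -1.0]]
ft_force: [-0.7, -0.9, -0.0]
opening: 57.7
```

Run:
```python
from h import *
g=t2w((80,53,29))+[0,0,6];plan(g,96.9);print(r.sense()['opening'])
I,D=r.grab_frame('wrist');cv2.imwrite('pics/wrist5.png',cv2.resize(I,(800,600)))
```

```text
at [531.8  84.4 298.9] phi 96.80 j7 1.37 | spin -0.10 tx -0.7 ty 1.2 tz 113.3
57.740654068533736
```

View pics/wrist5.png

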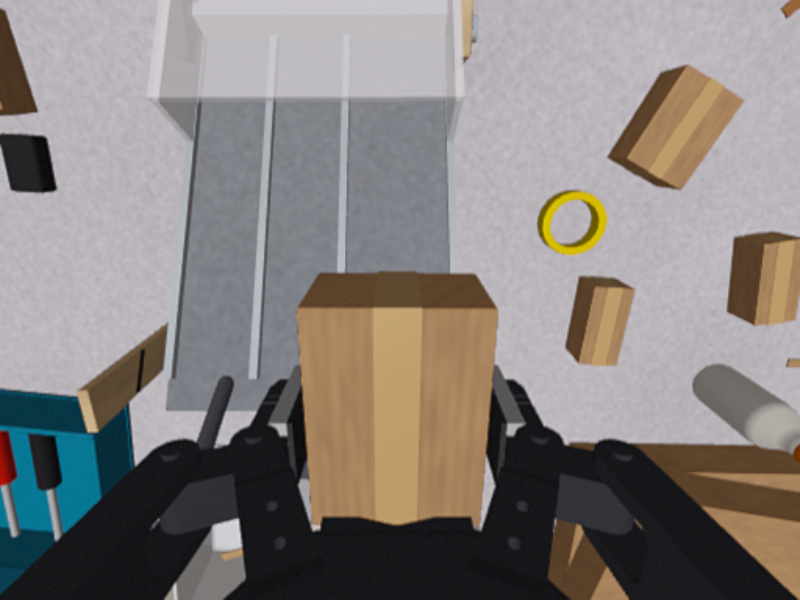

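Call:
play_rows([
  {"tx": -0.7,"ty": 1.2,"tz": 25,"spin": 0},
  {"tx": 0,"ty": 0,"tz": 30,"spin": 0},
  {"tx": 0,"ty": 0,"tz": 25,"spin": 0},
  {"tx": 0,"ty": 0,"tz": 12,"spin": 0},
  {"tx": 0,"ty": 0,"tz": 3,"spin": 0},
  {"tx": 0,"ty": 0,"tz": 3,"spin": 0},
  {"tx": 0,"ty": 0,"tz": 3,"spin": 0},
  {"tx": 0,"ty": 0,"tz": 3,"spin": 0},
  {"tx": 0,"ty": 0,"tz": 2,"spin": 0},
  {"tx": 0,"ty": 0,"tz": 0,"spin": 0},
], grip_force=20)

```text
clock: 17.95
position: [533.9, 86.6, 195.0]
tool_rot: [[-0.993, -0.119, 0.004], [-0.119, 0.993, 0.001], [-0.004, 0.0, -1.0]]
ft_force: [-1.0, -0.1, 4.0]
opening: 57.3
```

Run:
```python
from h import *
I,D=r.grab_frame('side');cv2.imwrite('pics/side6.png',cv2.resize(I[140:260,190:340],(750,600),interpolation=3))
```

```text
(no output)
```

View pics/side6.png

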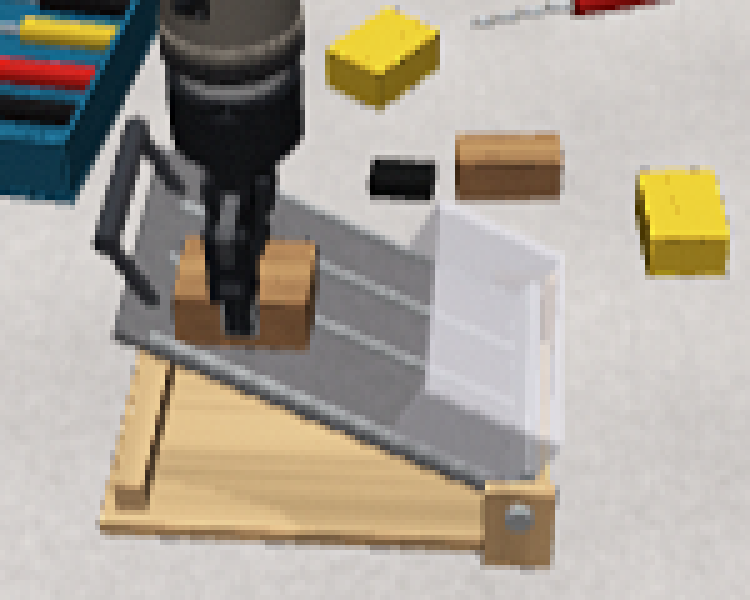

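Call:
play_rows([
  {"tx": 0,"ty": 0,"tz": 1,"spin": 0},
  {"tx": 0,"ty": 0,"tz": 1,"spin": 0},
  {"tx": 0,"ty": 0,"tz": 1,"spin": 0},
  {"tx": 0,"ty": 0,"tz": 1,"spin": 0},
  {"tx": 0,"ty": 0,"tz": 1,"spin": 0},
  {"tx": 0,"ty": 0,"tz": 1,"spin": 0},
  {"tx": 0,"ty": 0,"tz": 1,"spin": 0},
  {"tx": 0,"ty": 0,"tz": 0,"spin": 0},
  {"tx": 0,"ty": 0,"tz": 0,"spin": 0},
  {"tx": 0,"ty": 0,"tz": 0,"spin": 0},
])

```text
clock: 19.25
position: [533.7, 86.6, 187.6]
tool_rot: [[-0.993, -0.119, 0.004], [-0.119, 0.993, 0.001], [-0.004, 0.001, -1.0]]
ft_force: [-0.6, 0.7, 6.2]
opening: 57.3
```

Run:
```python
from h import *
I,D=r.grab_frame('side');cv2.imwrite('pics/side7.png',cv2.resize(I[140:260,190:340],(750,600),interpolation=3))
```

```text
(no output)
```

View pics/side7.png

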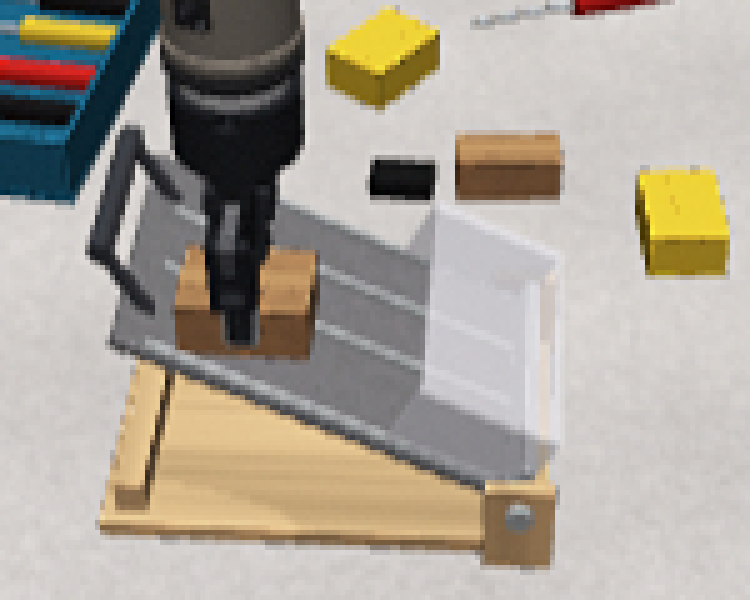

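Call:
play_rows([
  {"tx": 0,"ty": 0,"tz": -1,"spin": 0},
  {"tx": 0,"ty": 0,"tz": 0,"spin": 0},
  {"tx": 0,"ty": 0,"tz": 0,"spin": 0},
  {"tx": 0,"ty": 0,"tz": 0,"spin": 0},
  {"tx": 0,"ty": 0,"tz": 0,"spin": 0},
  {"tx": 0,"ty": 0,"tz": -10,"spin": 0},
  {"tx": 0,"ty": 0,"tz": -30,"spin": 0},
  {"tx": 0,"ty": 0,"tz": -40,"spin": 0},
  {"tx": 0,"ty": 0,"tz": -40,"spin": 0},
  {"tx": 0,"ty": 0,"tz": 0,"spin": 0},
], gripper=70)

```text
clock: 20.55
position: [534.1, 86.7, 311.1]
tool_rot: [[-0.993, -0.119, 0.007], [-0.119, 0.993, 0.002], [-0.007, 0.001, -1.0]]
ft_force: [0.2, -0.0, -0.4]
opening: 70.2
```

Run:
```python
from h import *
I,D=r.grab_frame('side');cv2.imwrite('pics/side8.png',cv2.resize(I[140:260,190:340],(750,600),interpolation=3))
s=r.sense();I,D=r.grab_frame('wrist');cv2.imwrite('pics/wrist8.png',cv2.resize(I,(800,600)));np.savez('pics/wrist8.npz',I=I,D=D,R=s['tool_rot'],p=s['position'])
```

```text
(no output)
```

View pics/side8.png

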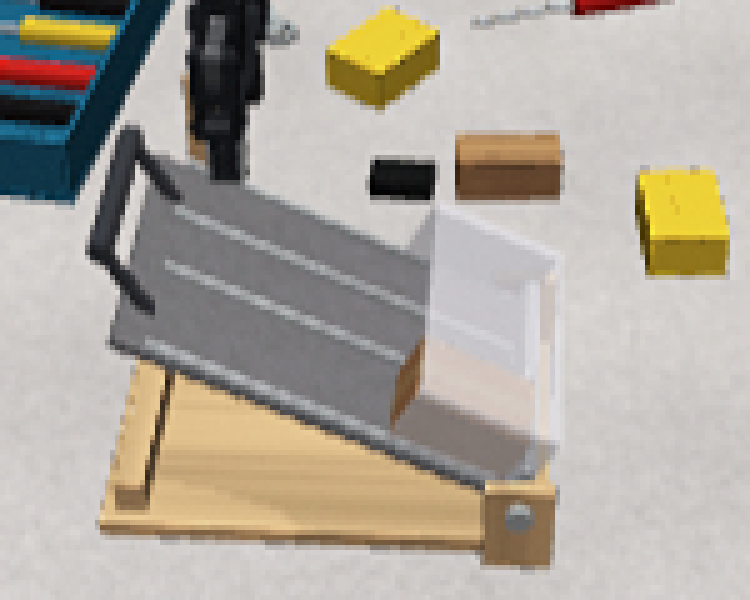

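View pics/wrist8.png

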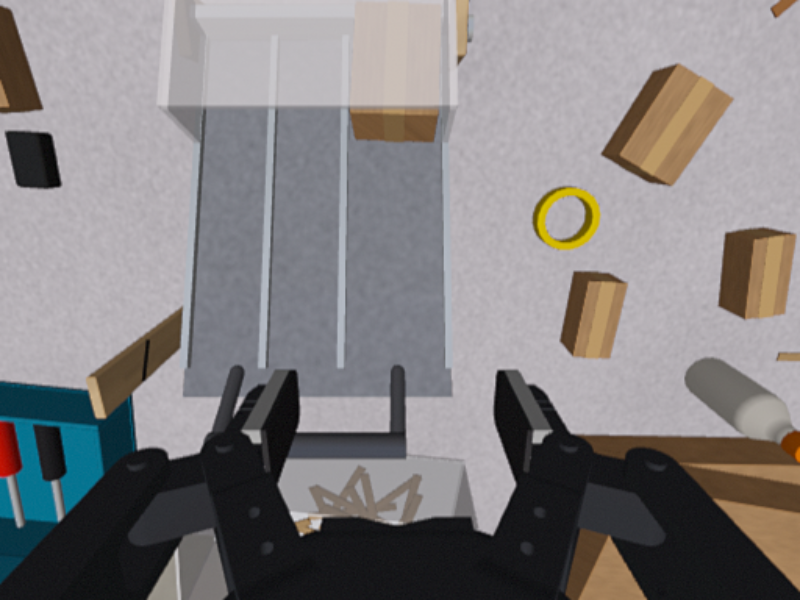

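Carton at the stop. Check the tilt now.

Run:
```python
from tr import *
rep('pics/wrist8.npz',[(210,120),(330,150),(430,160),(425,360),(200,360)],[(295,425),(405,425),(405,460),(295,460)],[(396,370)])
comps('wrist',*[np.load('pics/wrist8.npz')[k] for k in 'ID'],dict(tool_rot=np.load('pics/wrist8.npz')['R'],position=np.load('pics/wrist8.npz')['p']))
```

```text
tilt 26.129450260109213 dir 7.062743468874951 0.9275652914933079
bar mid [547.36746468  53.00899863 299.70408937] L 6.0587375746711745 yaw -86.14598900465086 ztop 302.2228970129258
396 370 [592.5  93.3 167. ]
px [674. 124.] 2996 c [406.6 307.9] LxW 81 59 ang -20.0 z 37.8 hsv [ 15. 114. 165.]
px [768. 275.] 1476 c [524.3 439.4] LxW 81 40 ang 15.4 z 37.6 hsv [ 16. 114. 164.]
px [598. 318.] 1286 c [585.8 291.8] LxW 80 39 ang 4.1 z 37.5 hsv [ 16. 114. 165.]
px [718. 384.] 209 c [641.9 434.7] LxW 47 22 ang -27.6 z 39.8 hsv [ 17.  19. 107.]
```

Call:
play_rows([
  {"tx": 0,"ty": 0,"tz": 0,"spin": 10},
  {"tx": 0,"ty": 0,"tz": 0,"spin": 10},
  {"tx": 0,"ty": 0,"tz": 0,"spin": 10},
  {"tx": 0,"ty": 0,"tz": 0,"spin": 10},
  {"tx": 0,"ty": 0,"tz": 0,"spin": 10},
  {"tx": 0,"ty": 0,"tz": 0,"spin": 10},
  {"tx": 0,"ty": 0,"tz": 0,"spin": 10},
  {"tx": 0,"ty": 0,"tz": 0,"spin": 10},
  {"tx": 0,"ty": 0,"tz": 0,"spin": 10},
  {"tx": 0,"ty": 0,"tz": 0,"spin": 0},
], gripper=45)

```text
clock: 21.9
position: [531.6, 86.0, 305.7]
tool_rot: [[-0.121, 0.993, -0.002], [0.993, 0.121, -0.001], [-0.0, -0.002, -1.0]]
ft_force: [-0.6, 0.5, -0.8]
opening: 45.4
```

Call:
play_rows([
  {"tx": -20,"ty": 30,"tz": 0,"spin": 0},
  {"tx": -20,"ty": 30,"tz": 0,"spin": 0},
  {"tx": -14,"ty": 26.4,"tz": 0,"spin": 0},
  {"tx": 0,"ty": 0,"tz": 20,"spin": 0},
  {"tx": 0,"ty": 0,"tz": 15,"spin": 0},
  {"tx": 0,"ty": 0,"tz": 0,"spin": 0},
  {"tx": 0,"ty": 0,"tz": 0,"spin": 0},
  {"tx": 0,"ty": 0,"tz": 0,"spin": 0},
  {"tx": 0,"ty": 0,"tz": 0,"spin": 0},
  {"tx": 0,"ty": 0,"tz": 0,"spin": 0},
])

```text
clock: 23.15
position: [624.6, 42.8, 272.2]
tool_rot: [[-0.119, 0.993, 0.001], [0.993, 0.119, 0.0], [0.0, 0.001, -1.0]]
ft_force: [0.0, -0.5, 0.2]
opening: 45.1
```

Run:
```python
from h import *
plan((626.3,43.6,217),6.9)
s=r.sense();I,D=r.grab_frame('wrist');cv2.imwrite('pics/wrist9.png',cv2.resize(I,(800,600)));np.savez('pics/wrist9.npz',I=I,D=D,R=s['tool_rot'],p=s['position'])
```

```text
at [624.6  42.8 272.2] phi 6.85 j7 -0.04 | spin -0.05 tx 0.6 ty 1.8 tz 55.2
```

View pics/wrist9.png

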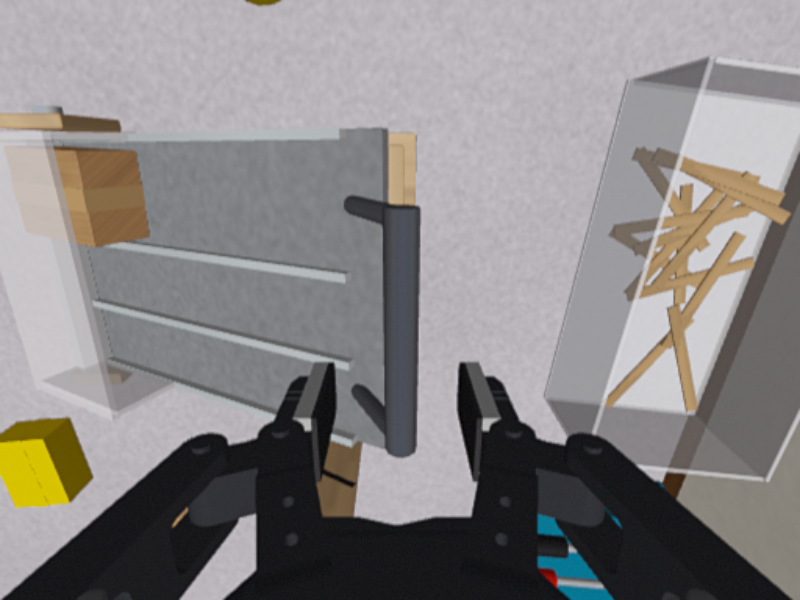

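Call:
play_rows([
  {"tx": 0,"ty": 1.5,"tz": 15,"spin": 0},
  {"tx": 0,"ty": 0,"tz": 20,"spin": 0},
  {"tx": 0,"ty": 0,"tz": 14,"spin": 0},
  {"tx": 0,"ty": 0,"tz": 5,"spin": 0},
  {"tx": 0,"ty": 0,"tz": 0,"spin": 0},
  {"tx": 0,"ty": 0,"tz": 0,"spin": 0},
  {"tx": 0,"ty": 0,"tz": 0,"spin": 0},
  {"tx": 0,"ty": 0,"tz": 0,"spin": 0},
  {"tx": 0,"ty": 0,"tz": 0,"spin": 0},
  {"tx": 0,"ty": 0,"tz": 0,"spin": 0},
])

```text
clock: 24.45
position: [626.0, 43.0, 218.0]
tool_rot: [[-0.119, 0.993, 0.0], [0.993, 0.119, 0.0], [0.0, 0.0, -1.0]]
ft_force: [0.3, 0.4, 0.5]
opening: 45.1
```

Call:
play_rows([
  {"tx": 0,"ty": 0,"tz": 0,"spin": 0},
  {"tx": 0,"ty": 0,"tz": 0,"spin": 0},
  {"tx": 0,"ty": 0,"tz": 0,"spin": 0},
  {"tx": 0,"ty": 0,"tz": 0,"spin": 0},
  {"tx": 0,"ty": 0,"tz": 0,"spin": 0},
  {"tx": 0,"ty": 0,"tz": 0,"spin": 0},
  {"tx": 0,"ty": 0,"tz": 0,"spin": 0},
  {"tx": 0,"ty": 0,"tz": 0,"spin": 0},
  {"tx": 0,"ty": 0,"tz": 0,"spin": 0},
  {"tx": 0,"ty": 0,"tz": 0,"spin": 0},
], gripper=8, grip_force=40)

```text
clock: 25.7
position: [626.6, 43.0, 218.1]
tool_rot: [[-0.119, 0.993, 0.001], [0.993, 0.119, 0.0], [0.0, 0.001, -1.0]]
ft_force: [5.3, 0.4, -1.1]
opening: 14.6
```

Call:
play_rows([
  {"tx": 0,"ty": -1.7,"tz": -2.7,"spin": 0},
  {"tx": 0,"ty": -1.7,"tz": -2.7,"spin": 0},
  {"tx": 0,"ty": -1.8,"tz": -2.7,"spin": 0},
  {"tx": 0,"ty": -1.8,"tz": -2.7,"spin": 0},
  {"tx": 0,"ty": -1.8,"tz": -2.6,"spin": 0},
  {"tx": 0,"ty": -1.9,"tz": -2.6,"spin": 0},
  {"tx": 0,"ty": -1.9,"tz": -2.6,"spin": 0},
  {"tx": 0,"ty": -1.9,"tz": -2.5,"spin": 0},
  {"tx": 0,"ty": 0,"tz": 0,"spin": 0},
  {"tx": 0,"ty": 0,"tz": 0,"spin": 0},
])

```text
clock: 26.95
position: [612.6, 41.3, 239.1]
tool_rot: [[-0.119, 0.993, 0.003], [0.993, 0.119, 0.0], [-0.0, 0.003, -1.0]]
ft_force: [5.9, 0.1, -3.3]
opening: 14.8
```

Call:
play_rows([
  {"tx": 0,"ty": 0,"tz": 0,"spin": 0},
  {"tx": 0,"ty": 0,"tz": 0,"spin": 0},
  {"tx": 0,"ty": 0,"tz": 0,"spin": 0},
  {"tx": 0,"ty": 0,"tz": 0,"spin": 0},
  {"tx": 0,"ty": 0,"tz": -20,"spin": 0},
  {"tx": 0,"ty": 0,"tz": -30,"spin": 0},
  {"tx": 0,"ty": 0,"tz": -40,"spin": 0},
  {"tx": 0,"ty": -20,"tz": -20,"spin": 0},
  {"tx": 0,"ty": -30,"tz": 0,"spin": 0},
  {"tx": 0,"ty": 0,"tz": 0,"spin": 0},
], gripper=45)

```text
clock: 28.2
position: [560.5, 34.9, 349.6]
tool_rot: [[-0.119, 0.993, 0.0], [0.993, 0.119, 0.0], [0.0, 0.0, -1.0]]
ft_force: [0.0, -0.7, 0.2]
opening: 44.8
```

Run:
```python
from h import *
s=r.sense();I,D=r.grab_frame('wrist');cv2.imwrite('pics/wrist10.png',cv2.resize(I,(800,600)));np.savez('pics/wrist10.npz',I=I,D=D,R=s['tool_rot'],p=s['position'])
```

```text
(no output)
```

View pics/wrist10.png

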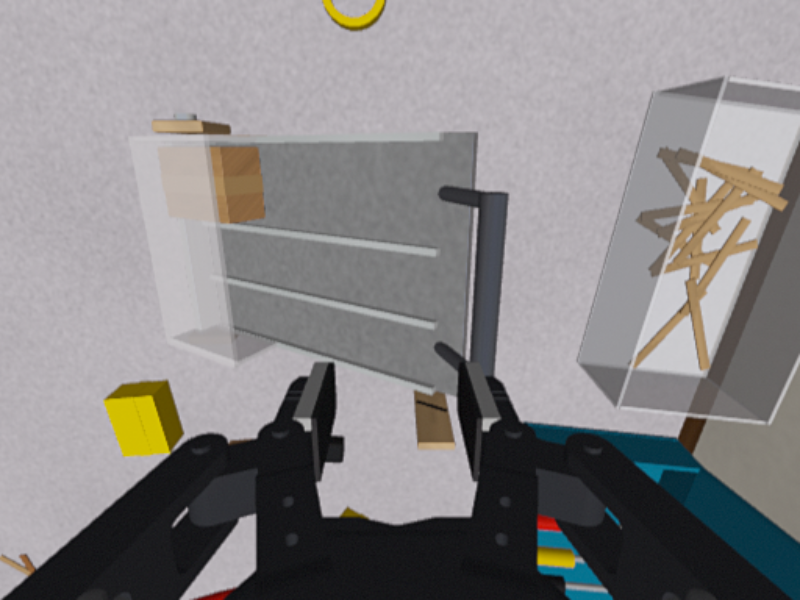

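Run:
```python
from tr import *
rep('pics/wrist10.npz',[(285,150),(430,150),(440,350),(300,330)],[(480,192),(507,192),(495,360),(472,360)],[])
plan((450,305,260),70)
```

```text
tilt 30.92349805916859 dir 7.033445480438346 0.9167487243756154
bar mid [610.72285885  52.23044377 236.22834128] L 98.88987490347745 yaw 7.3677203336836055 ztop 238.20414027903993
at [561.5  35.2 349.4] phi 6.84 j7 -0.05 | spin -63.16 tx 197.0 ty 215.4 tz 89.4
```

```bash
cat >> h.py <<'E'
H_=O-130*ux
def settilt(a):
    global RT,O
    A_=np.radians(a);ux=np.array([np.cos(A_)*np.cos(Y_),np.cos(A_)*np.sin(Y_),np.sin(A_)]);uz=np.cross(ux,uy);RT=np.c_[ux,uy,uz];O=H_+130*ux
settilt(30.9)
E
python3 - <<'E'
from h import *
plan((392,312,240),70)
E
```

```text
at [561.5  35.2 349.4] phi 6.84 j7 -0.05 | spin -63.16 tx 253.9 ty 202.2 tz 109.4
```

Call:
play_rows([
  {"tx": 0,"ty": 0,"tz": 0,"spin": -10.5},
  {"tx": 0,"ty": 0,"tz": 0,"spin": -10.5},
  {"tx": 0,"ty": 0,"tz": 0,"spin": -10.5},
  {"tx": 0,"ty": 0,"tz": 0,"spin": -10.5},
  {"tx": 0,"ty": 0,"tz": 0,"spin": -10.5},
  {"tx": 0,"ty": 0,"tz": 0,"spin": -10.5},
  {"tx": 30,"ty": 25,"tz": 0,"spin": 0},
  {"tx": 40,"ty": 30,"tz": 0,"spin": 0},
  {"tx": 40,"ty": 30,"tz": 0,"spin": 0},
  {"tx": 0,"ty": 0,"tz": 0,"spin": 0},
], gripper=80)

```text
clock: 29.5
position: [486.4, 157.3, 349.0]
tool_rot: [[-0.941, 0.337, -0.001], [0.337, 0.941, 0.002], [0.001, 0.001, -1.0]]
ft_force: [0.4, -0.8, -0.5]
opening: 79.7
```

Run:
```python
from h import *
plan((392,312,240),70)
```

```text
at [486.4 157.3 349. ] phi 70.28 j7 0.76 | spin 0.28 tx 141.7 ty 113.1 tz 109.0
```

Call:
play_rows([
  {"tx": 40,"ty": 30,"tz": 0,"spin": 0},
  {"tx": 40,"ty": 30,"tz": 0,"spin": 0},
  {"tx": 40,"ty": 30,"tz": 0,"spin": 0},
  {"tx": 22,"ty": 23,"tz": 20,"spin": 0},
  {"tx": 0,"ty": 0,"tz": 40,"spin": 0},
  {"tx": 0,"ty": 0,"tz": 40,"spin": 0},
  {"tx": 0,"ty": 0,"tz": 10,"spin": 0},
  {"tx": 0,"ty": 0,"tz": 0,"spin": 0},
  {"tx": 0,"ty": 0,"tz": 0,"spin": 0},
  {"tx": 0,"ty": 0,"tz": 0,"spin": 0},
])

```text
clock: 30.75
position: [394.3, 308.5, 240.3]
tool_rot: [[-0.939, 0.345, 0.002], [0.345, 0.939, 0.002], [-0.001, 0.002, -1.0]]
ft_force: [0.7, -0.5, -0.5]
opening: 79.8
```

Run:
```python
from h import *
find(save='pics/wrist11');plan((407,307,36),70)
```

```text
px [649.  78.] 329 c [335.3 516.1] LxW 61 22 ang -8.2 z 39.4 hsv [128.   5. 158.]
px [401. 273.] 3063 c [407.  308.5] LxW 81 58 ang -19.9 z 37.6 hsv [ 15. 118. 143.]
px [598. 349.] 1713 c [524.7 440.1] LxW 82 38 ang 15.7 z 37.4 hsv [ 15. 120. 144.]
px [451. 458.] 1310 c [586.3 292.9] LxW 81 38 ang 3.6 z 37.1 hsv [ 15. 120. 143.]
at [394.1 308.4 240.1] phi 69.84 j7 0.34 | spin -0.16 tx -12.6 ty 3.1 tz 204.1
```

View pics/wrist11.png

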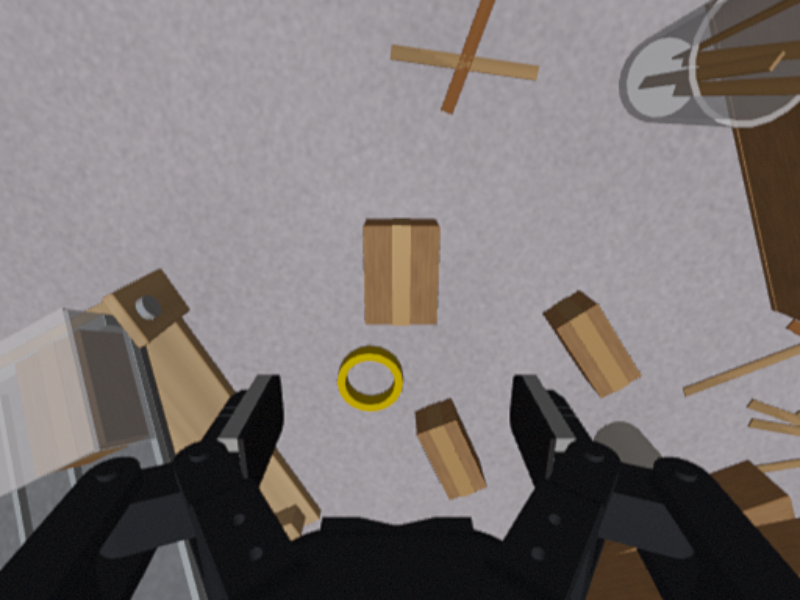

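Call:
play_rows([
  {"tx": -12.1,"ty": 4.4,"tz": 20,"spin": 0},
  {"tx": 0,"ty": 0,"tz": 40,"spin": 0},
  {"tx": 0,"ty": 0,"tz": 40,"spin": 0},
  {"tx": 0,"ty": 0,"tz": 40,"spin": 0},
  {"tx": 0,"ty": 0,"tz": 35,"spin": 0},
  {"tx": 0,"ty": 0,"tz": 20,"spin": 0},
  {"tx": 0,"ty": 0,"tz": 9,"spin": 0},
  {"tx": 0,"ty": 0,"tz": 0,"spin": 0},
  {"tx": 0,"ty": 0,"tz": 0,"spin": 0},
  {"tx": 0,"ty": 0,"tz": 0,"spin": 0},
])

```text
clock: 32.05
position: [407.0, 308.4, 35.9]
tool_rot: [[-0.939, 0.345, 0.001], [0.345, 0.939, 0.001], [-0.001, 0.001, -1.0]]
ft_force: [0.6, -0.9, 0.0]
opening: 79.9
```

Call:
play_rows([
  {"tx": 0,"ty": 0,"tz": 0,"spin": 0},
  {"tx": 0,"ty": 0,"tz": 0,"spin": 0},
  {"tx": 0,"ty": 0,"tz": 0,"spin": 0},
  {"tx": 0,"ty": 0,"tz": 0,"spin": 0},
  {"tx": 0,"ty": 0,"tz": 0,"spin": 0},
  {"tx": 0,"ty": 0,"tz": 0,"spin": 0},
  {"tx": 0,"ty": 0,"tz": 0,"spin": 0},
  {"tx": 0,"ty": 0,"tz": -10,"spin": 0},
  {"tx": 0,"ty": 0,"tz": -30,"spin": 0},
  {"tx": 0,"ty": 0,"tz": -40,"spin": 0},
], gripper=40, grip_force=25)

```text
clock: 33.3
position: [405.7, 307.4, 115.5]
tool_rot: [[-0.939, 0.344, -0.002], [0.344, 0.939, -0.001], [0.001, -0.002, -1.0]]
ft_force: [1.1, 0.3, -1.1]
opening: 57.5
```

Run:
```python
from h import *
print(r.sense()['opening'],t2w((80,53,46))+[0,0,6])
g=t2w((80,53,29));plan((g[0],g[1],300),96.9)
```

```text
57.489747934303416 [520.92350477  84.20534386 203.61810263]
at [405.7 307.4 115.5] phi 69.86 j7 0.26 | spin -27.04 tx -96.3 ty -235.4 tz -184.5
```

Run:
```python
from h import *
W=np.load('pics/wrist10.npz');P=cloud('wrist',W['D'],dict(tool_rot=W['R'],position=W['p']))
for u,v in [(445,193),(452,194),(465,198),(442,350)]: print(w2t(P[int(v*.64),int(u*.64)]).round(1))
print(t2w((95,53,46))+[0,0,6]);g=t2w((95,53,46));plan((g[0],g[1],300),96.9)
```

```text
[131.   55.1   6.9]
[139.2  55.1  13.3]
[150.8  54.6  21.8]
[133.6 -52.9   8.7]
[533.7012583   85.75162194 211.32122141]
at [405.7 307.4 115.5] phi 69.86 j7 0.26 | spin -27.04 tx -100.4 ty -235.4 tz -184.5
```

Call:
play_rows([
  {"tx": 0,"ty": 0,"tz": -40,"spin": -10},
  {"tx": 0,"ty": 0,"tz": -40,"spin": -10},
  {"tx": 0,"ty": 0,"tz": -40,"spin": -7},
  {"tx": 0,"ty": 0,"tz": -40,"spin": 0},
  {"tx": 0,"ty": 0,"tz": -25,"spin": 0},
  {"tx": 0,"ty": 0,"tz": 0,"spin": 0},
  {"tx": 0,"ty": 0,"tz": 0,"spin": 0},
  {"tx": 0,"ty": 0,"tz": 0,"spin": 0},
  {"tx": 0,"ty": 0,"tz": 0,"spin": 0},
  {"tx": 0,"ty": 0,"tz": 0,"spin": 0},
])

```text
clock: 34.55
position: [406.3, 307.9, 299.5]
tool_rot: [[-0.993, -0.119, -0.001], [-0.119, 0.993, -0.0], [0.001, -0.0, -1.0]]
ft_force: [-0.2, 0.4, 0.3]
opening: 57.7
```

Run:
```python
from h import *
g=t2w((95,53,46));plan((g[0],g[1],300),96.9)
```

```text
at [406.3 307.9 299.5] phi 96.86 j7 0.82 | spin -0.04 tx -99.8 ty -235.8 tz -0.5
```

Call:
play_rows([
  {"tx": -15,"ty": -35,"tz": 0,"spin": 0},
  {"tx": -20,"ty": -45,"tz": 0,"spin": 0},
  {"tx": -20,"ty": -45,"tz": 0,"spin": 0},
  {"tx": -20,"ty": -45,"tz": 0,"spin": 0},
  {"tx": -15,"ty": -35,"tz": 0,"spin": 0},
  {"tx": -9.8,"ty": -30.8,"tz": 0,"spin": 0},
  {"tx": 0,"ty": 0,"tz": 0,"spin": 0},
  {"tx": 0,"ty": 0,"tz": 0,"spin": 0},
  {"tx": 0,"ty": 0,"tz": 0,"spin": 0},
  {"tx": 0,"ty": 0,"tz": 0,"spin": 0},
])

```text
clock: 35.8
position: [533.3, 86.7, 300.1]
tool_rot: [[-0.993, -0.121, 0.0], [-0.121, 0.993, 0.0], [-0.0, 0.0, -1.0]]
ft_force: [0.3, -0.4, -1.2]
opening: 57.4
```

Run:
```python
from h import *
g=t2w((95,53,46));plan((g[0],g[1],213),96.9);print(r.sense()['opening'])
```

```text
at [533.3  86.7 300.1] phi 96.95 j7 1.34 | spin 0.05 tx -0.2 ty -1.0 tz 87.1
57.35246900655467
```

Call:
play_rows([
  {"tx": 0,"ty": -1,"tz": 25,"spin": 0},
  {"tx": 0,"ty": 0,"tz": 30,"spin": 0},
  {"tx": 0,"ty": 0,"tz": 20,"spin": 0},
  {"tx": 0,"ty": 0,"tz": 10,"spin": 0},
  {"tx": 0,"ty": 0,"tz": 1,"spin": 0},
  {"tx": 0,"ty": 0,"tz": 0,"spin": 0},
  {"tx": 0,"ty": 0,"tz": 0,"spin": 0},
  {"tx": 0,"ty": 0,"tz": 0,"spin": 0},
  {"tx": 0,"ty": 0,"tz": 0,"spin": 0},
  {"tx": 0,"ty": 0,"tz": 0,"spin": 0},
])

```text
clock: 37.05
position: [533.8, 84.7, 214.1]
tool_rot: [[-0.993, -0.119, 0.0], [-0.119, 0.993, -0.0], [-0.0, -0.0, -1.0]]
ft_force: [-0.3, 0.9, -1.0]
opening: 57.5
```

Run:
```python
from h import *
I,D=r.grab_frame('side');cv2.imwrite('pics/side12.png',cv2.resize(I[140:260,190:340],(750,600),interpolation=3))
```

```text
(no output)
```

View pics/side12.png

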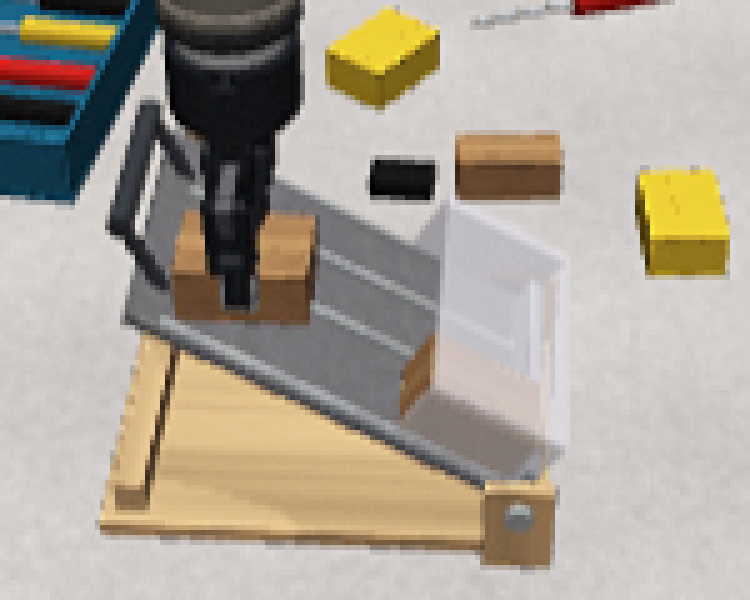

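Call:
play_rows([
  {"tx": 0,"ty": 0,"tz": 1,"spin": 0},
  {"tx": 0,"ty": 0,"tz": 1,"spin": 0},
  {"tx": 0,"ty": 0,"tz": 1,"spin": 0},
  {"tx": 0,"ty": 0,"tz": 1,"spin": 0},
  {"tx": 0,"ty": 0,"tz": 0,"spin": 0},
  {"tx": 0,"ty": 0,"tz": 0,"spin": 0},
  {"tx": 0,"ty": 0,"tz": 0,"spin": 0},
  {"tx": 0,"ty": 0,"tz": 0,"spin": 0},
  {"tx": 0,"ty": 0,"tz": 0,"spin": 0},
  {"tx": 0,"ty": 0,"tz": 0,"spin": 0},
])

```text
clock: 38.35
position: [534.0, 84.8, 210.5]
tool_rot: [[-0.993, -0.119, 0.001], [-0.119, 0.993, 0.0], [-0.001, -0.0, -1.0]]
ft_force: [-2.6, -1.1, 5.3]
opening: 57.7
```

Call:
play_rows([
  {"tx": 0,"ty": 0,"tz": 0,"spin": 0},
  {"tx": 0,"ty": 0,"tz": 0,"spin": 0},
  {"tx": 0,"ty": 0,"tz": 0,"spin": 0},
  {"tx": 0,"ty": 0,"tz": 0,"spin": 0},
  {"tx": 0,"ty": 0,"tz": 0,"spin": 0},
  {"tx": 0,"ty": 0,"tz": -10,"spin": 0},
  {"tx": 0,"ty": 0,"tz": -30,"spin": 0},
  {"tx": 0,"ty": 0,"tz": -40,"spin": 0},
  {"tx": 0,"ty": 0,"tz": -30,"spin": 0},
  {"tx": 0,"ty": 0,"tz": 0,"spin": 0},
], gripper=70)

```text
clock: 39.6
position: [535.2, 85.3, 323.4]
tool_rot: [[-0.993, -0.119, 0.006], [-0.119, 0.993, 0.001], [-0.006, 0.001, -1.0]]
ft_force: [0.7, -0.5, 0.2]
opening: 69.9
```

Run:
```python
from h import *
find(save='pics/wrist13')
```

```text
px [ 9. 77.] 501 c [ 432.3 -252.6] LxW 64 21 ang -7.8 z 36.9 hsv [ 15. 115. 161.]
px [758. 268.] 1391 c [524.4 439.4] LxW 81 40 ang 15.4 z 37.6 hsv [ 16. 115. 164.]
px [594. 310.] 1220 c [586.3 292.1] LxW 81 39 ang 3.5 z 37.5 hsv [ 16. 114. 164.]
px [710. 374.] 196 c [642.1 434.6] LxW 48 23 ang -26.4 z 39.5 hsv [ 17.  19. 107.]
```

View pics/wrist13.png

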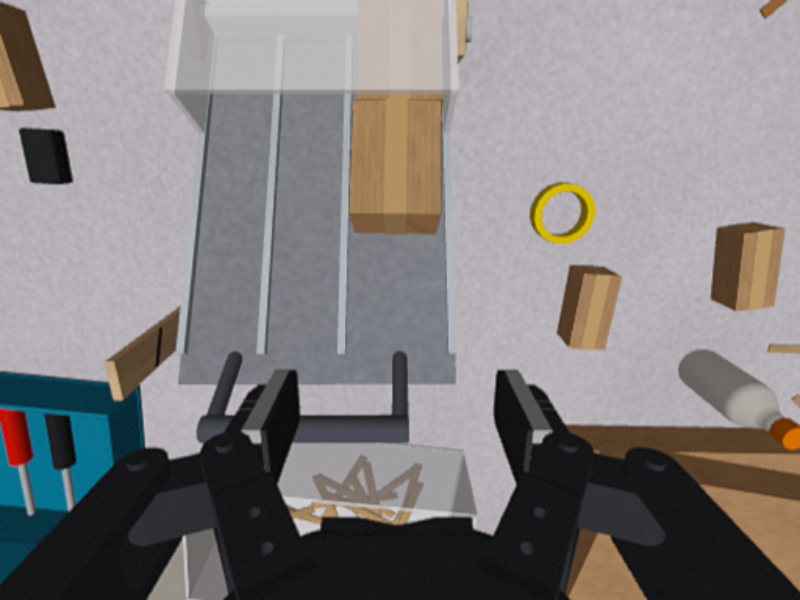

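Run:
```python
from tr import *
rep('pics/wrist13.npz',[(215,110),(340,110),(335,345),(195,345)],[(215,415),(250,415),(250,440),(215,440)],[])
plan((560,290,300),94)
plan((586.3,292.3,36),94)
```

```text
tilt 30.782627023178456 dir 7.092579324123313 0.935426494470652
bar mid [528.65473251  42.73799321 346.68057303] L 10.226727975860523 yaw -21.46709468940293 ztop 350.3559566458309
at [534.3  84.9 321.5] phi 96.85 j7 1.35 | spin 2.85 tx -40.0 ty 202.8 tz 21.5
at [534.3  84.9 321.5] phi 96.85 j7 1.35 | spin 2.85 tx -66.4 ty 203.2 tz 285.5
```

Call:
play_rows([
  {"tx": 0,"ty": 0,"tz": 0,"spin": 3},
  {"tx": -10,"ty": 30,"tz": 0,"spin": 0},
  {"tx": -10,"ty": 40,"tz": 0,"spin": 0},
  {"tx": 0,"ty": 40,"tz": 0,"spin": 0},
  {"tx": 0,"ty": 40,"tz": 10,"spin": 0},
  {"tx": 0,"ty": 33,"tz": 30,"spin": 0},
  {"tx": 0,"ty": 20,"tz": 40,"spin": 0},
  {"tx": 0,"ty": 0,"tz": 0,"spin": 0},
  {"tx": 0,"ty": 0,"tz": 0,"spin": 0},
  {"tx": 0,"ty": 0,"tz": 0,"spin": 0},
], gripper=60)

```text
clock: 40.9
position: [541.2, 287.8, 241.6]
tool_rot: [[-0.998, -0.065, 0.002], [-0.065, 0.998, 0.001], [-0.002, 0.0, -1.0]]
ft_force: [0.4, 0.0, 0.6]
opening: 59.5
```

Run:
```python
from h import *
find(save='pics/wrist14');plan((586.3,292.3,35),93.8)
```

```text
px [594. 249.] 2179 c [524.8 439.6] LxW 81 39 ang 16.1 z 37.7 hsv [ 15. 118. 149.]
px [398. 313.] 1816 c [586.3 292.6] LxW 81 38 ang 3.9 z 37.6 hsv [ 15. 116. 149.]
px [135. 332.] 1171 c [616.2  78.5] LxW 100 20 ang -83.0 z 37.9 hsv [ 17.  86. 172.]
px [564. 379.] 212 c [637.6 438. ] LxW 47 22 ang -50.8 z 39.8 hsv [17. 19. 94.]
at [541.1 287.9 241.6] phi 93.75 j7 0.90 | spin -0.05 tx -45.3 ty 1.4 tz 206.6
```

Call:
play_rows([
  {"tx": -20,"ty": 1.5,"tz": 10,"spin": 0},
  {"tx": -25.3,"ty": 0,"tz": 30,"spin": 0},
  {"tx": 0,"ty": 0,"tz": 40,"spin": 0},
  {"tx": 0,"ty": 0,"tz": 40,"spin": 0},
  {"tx": 0,"ty": 0,"tz": 40,"spin": 0},
  {"tx": 0,"ty": 0,"tz": 30,"spin": 0},
  {"tx": 0,"ty": 0,"tz": 16,"spin": 0},
  {"tx": 0,"ty": 0,"tz": 0,"spin": 0},
  {"tx": 0,"ty": 0,"tz": 0,"spin": 0},
  {"tx": 0,"ty": 0,"tz": 0,"spin": 0},
])

```text
clock: 42.2
position: [586.1, 293.6, 35.6]
tool_rot: [[-0.998, -0.067, 0.002], [-0.067, 0.998, 0.001], [-0.002, 0.001, -1.0]]
ft_force: [-0.6, 0.2, 0.9]
opening: 59.6
```

Call:
play_rows([
  {"tx": 0,"ty": 0,"tz": 0,"spin": 0},
  {"tx": 0,"ty": 0,"tz": 0,"spin": 0},
  {"tx": 0,"ty": 0,"tz": 0,"spin": 0},
  {"tx": 0,"ty": 0,"tz": 0,"spin": 0},
  {"tx": 0,"ty": 0,"tz": 0,"spin": 0},
  {"tx": 0,"ty": 0,"tz": 0,"spin": 0},
  {"tx": 0,"ty": 0,"tz": 0,"spin": 0},
  {"tx": 0,"ty": 0,"tz": -10,"spin": 0},
  {"tx": 0,"ty": 0,"tz": -30,"spin": 0},
  {"tx": 0,"ty": 0,"tz": -40,"spin": 0},
], gripper=20, grip_force=25)

```text
clock: 43.45
position: [584.3, 292.7, 114.1]
tool_rot: [[-0.998, -0.067, -0.002], [-0.067, 0.998, -0.001], [0.002, -0.001, -1.0]]
ft_force: [0.0, -0.4, -0.4]
opening: 37.4
```

Call:
play_rows([
  {"tx": 0,"ty": 0,"tz": -40,"spin": -3.1},
  {"tx": 0,"ty": 0,"tz": -40,"spin": 0},
  {"tx": 0,"ty": 0,"tz": -40,"spin": 0},
  {"tx": 0,"ty": 0,"tz": -40,"spin": 0},
  {"tx": 0,"ty": 0,"tz": -25,"spin": 0},
  {"tx": 0,"ty": 0,"tz": 0,"spin": 0},
  {"tx": 0,"ty": 0,"tz": 0,"spin": 0},
  {"tx": 0,"ty": 0,"tz": 0,"spin": 0},
  {"tx": 0,"ty": 0,"tz": 0,"spin": 0},
  {"tx": 0,"ty": 0,"tz": 0,"spin": 0},
])

```text
clock: 44.7
position: [585.1, 293.1, 298.5]
tool_rot: [[-0.993, -0.121, -0.001], [-0.121, 0.993, -0.0], [0.001, -0.0, -1.0]]
ft_force: [0.5, -0.5, -0.5]
opening: 37.5
```

Run:
```python
from h import *
print(r.sense()['opening'],t2w((95,-63,46))+[0,0,6])
g=t2w((95,-63,46));plan((g[0],g[1],300),96.9)
g=t2w((95,-10,46));plan((g[0],g[1],300),96.9)
```

```text
37.47449952548805 [547.6371316  -29.40822972 211.32122141]
at [585.1 293.1 298.5] phi 96.95 j7 1.00 | spin 0.05 tx 75.9 ty -315.7 tz -1.5
at [585.1 293.1 298.5] phi 96.95 j7 1.00 | spin 0.05 tx 75.9 ty -262.7 tz -1.5
```

Call:
play_rows([
  {"tx": 6,"ty": -25,"tz": 0,"spin": 0},
  {"tx": 10,"ty": -40,"tz": 0,"spin": 0},
  {"tx": 12,"ty": -40,"tz": 0,"spin": 0},
  {"tx": 12,"ty": -40,"tz": 0,"spin": 0},
  {"tx": 12,"ty": -40,"tz": 0,"spin": 0},
  {"tx": 12,"ty": -40,"tz": 0,"spin": 0},
  {"tx": 12,"ty": -37.7,"tz": 0,"spin": 0},
  {"tx": 0,"ty": 0,"tz": 0,"spin": 0},
  {"tx": 0,"ty": 0,"tz": 0,"spin": 0},
  {"tx": 0,"ty": 0,"tz": 0,"spin": 0},
])

```text
clock: 45.95
position: [541.5, 24.3, 299.1]
tool_rot: [[-0.992, -0.123, 0.0], [-0.123, 0.992, 0.0], [-0.0, 0.0, -1.0]]
ft_force: [-0.3, 0.6, -0.9]
opening: 37.2
```

Run:
```python
from h import *
g=t2w((95,-10,46));plan((g[0],g[1],212),96.9);print(r.sense()['opening'])
I,D=r.grab_frame('wrist');cv2.imwrite('pics/wrist15.png',cv2.resize(I,(800,600)))
```

```text
at [541.5  24.3 299.1] phi 97.05 j7 1.46 | spin 0.15 tx 0.4 ty -1.1 tz 87.1
37.195499637905755
```

View pics/wrist15.png

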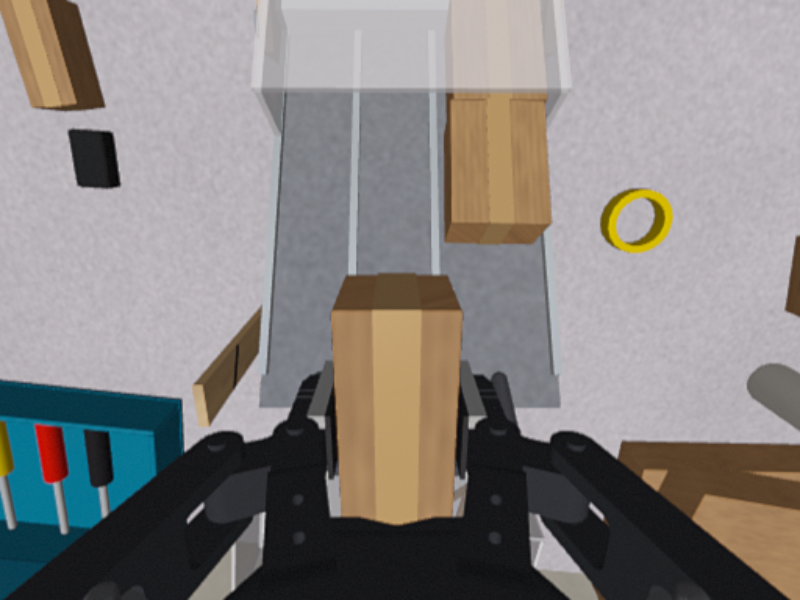

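Call:
play_rows([
  {"tx": 0,"ty": -0.4,"tz": 25,"spin": 0},
  {"tx": 0,"ty": 0,"tz": 30,"spin": 0},
  {"tx": 0,"ty": 0,"tz": 20,"spin": 0},
  {"tx": 0,"ty": 0,"tz": 9,"spin": 0},
  {"tx": 0,"ty": 0,"tz": 1,"spin": 0},
  {"tx": 0,"ty": 0,"tz": 1,"spin": 0},
  {"tx": 0,"ty": 0,"tz": 1,"spin": 0},
  {"tx": 0,"ty": 0,"tz": 1,"spin": 0},
  {"tx": 0,"ty": 0,"tz": 0,"spin": 0},
  {"tx": 0,"ty": 0,"tz": 0,"spin": 0},
])

```text
clock: 47.25
position: [541.6, 22.8, 211.1]
tool_rot: [[-0.993, -0.121, 0.0], [-0.121, 0.993, 0.0], [-0.0, 0.0, -1.0]]
ft_force: [-0.3, -0.7, 0.1]
opening: 37.6
```

Call:
play_rows([
  {"tx": 0,"ty": 0,"tz": 0,"spin": 0},
  {"tx": 0,"ty": 0,"tz": 0,"spin": 0},
  {"tx": 0,"ty": 0,"tz": 0,"spin": 0},
  {"tx": 0,"ty": 0,"tz": 0,"spin": 0},
  {"tx": 0,"ty": 0,"tz": 0,"spin": 0},
  {"tx": 0,"ty": 0,"tz": -10,"spin": 0},
  {"tx": 0,"ty": 0,"tz": -30,"spin": 0},
  {"tx": 0,"ty": 0,"tz": -40,"spin": 0},
  {"tx": 0,"ty": 0,"tz": -30,"spin": 0},
  {"tx": 0,"ty": 0,"tz": 0,"spin": 0},
], gripper=52)

```text
clock: 48.5
position: [543.0, 23.1, 324.4]
tool_rot: [[-0.993, -0.121, 0.006], [-0.121, 0.993, 0.0], [-0.006, -0.0, -1.0]]
ft_force: [0.7, 0.5, 0.1]
opening: 51.9
```

Run:
```python
from h import *
find(save='pics/wrist16');plan((478,430,250),106)
```

```text
px [62. 51.] 2103 c [ 423.2 -272.5] LxW 79 40 ang 11.4 z 37.5 hsv [ 16. 112. 168.]
px [768. 375.] 211 c [641.9 434.9] LxW 48 24 ang -27.2 z 39.7 hsv [ 17.  18. 109.]
px [354. 512.] 176 c [872.2  23.4] LxW 81 26 ang 86.0 z 42.2 hsv [ 17. 108. 156.]
at [542.1  22.9 322.4] phi 96.95 j7 1.47 | spin -9.05 tx -50.6 ty 409.0 tz 72.4
```

View pics/wrist16.png

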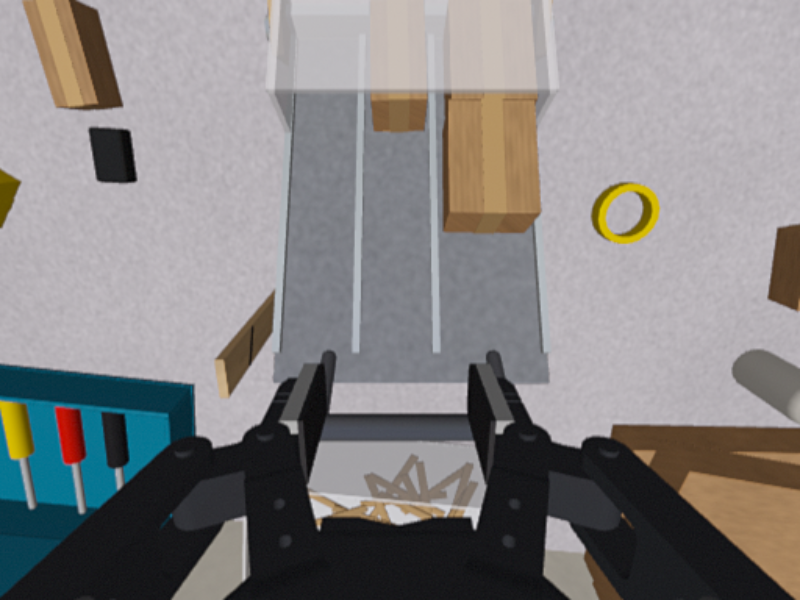

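Run:
```python
from h import *
plan((405,-274,250),101.4)
```

```text
at [542.1  22.9 322.4] phi 96.95 j7 1.47 | spin -4.45 tx 193.1 ty -264.0 tz 72.4
```

Call:
play_rows([
  {"tx": 0,"ty": 0,"tz": 0,"spin": -4.5},
  {"tx": 15,"ty": -20,"tz": 0,"spin": 0},
  {"tx": 30,"ty": -40,"tz": 0,"spin": 0},
  {"tx": 30,"ty": -40,"tz": 0,"spin": 0},
  {"tx": 30,"ty": -40,"tz": 0,"spin": 0},
  {"tx": 30,"ty": -40,"tz": 0,"spin": 0},
  {"tx": 30,"ty": -40,"tz": 0,"spin": 0},
  {"tx": 28,"ty": -44,"tz": 0,"spin": 0},
  {"tx": 0,"ty": 0,"tz": 30,"spin": 0},
  {"tx": 0,"ty": 0,"tz": 40,"spin": 0},
], gripper=60)

```text
clock: 49.8
position: [404.4, -275.0, 250.0]
tool_rot: [[-0.98, -0.197, 0.001], [-0.197, 0.98, -0.0], [-0.001, -0.0, -1.0]]
ft_force: [0.4, -0.1, -0.4]
opening: 60.1
```

Run:
```python
from h import *
find(save='pics/wrist17');plan((423.2,-272.5,35),101.5)
```

```text
px [495. 107.] 4114 c [ 284.5 -227.3] LxW 80 58 ang -77.6 z 37.9 hsv [ 28. 255. 189.]
px [394. 277.] 1877 c [ 421.7 -272.9] LxW 80 38 ang 11.8 z 37.6 hsv [ 15. 117. 145.]
px [219. 380.] 2128 c [ 543.8 -402. ] LxW 78 59 ang 61.9 z 37.2 hsv [ 27. 255. 189.]
at [ 401.5 -272.9  244.5] phi 101.41 j7 2.22 | spin -0.09 tx -21.3 ty -3.9 tz 209.5
```

View pics/wrist17.png

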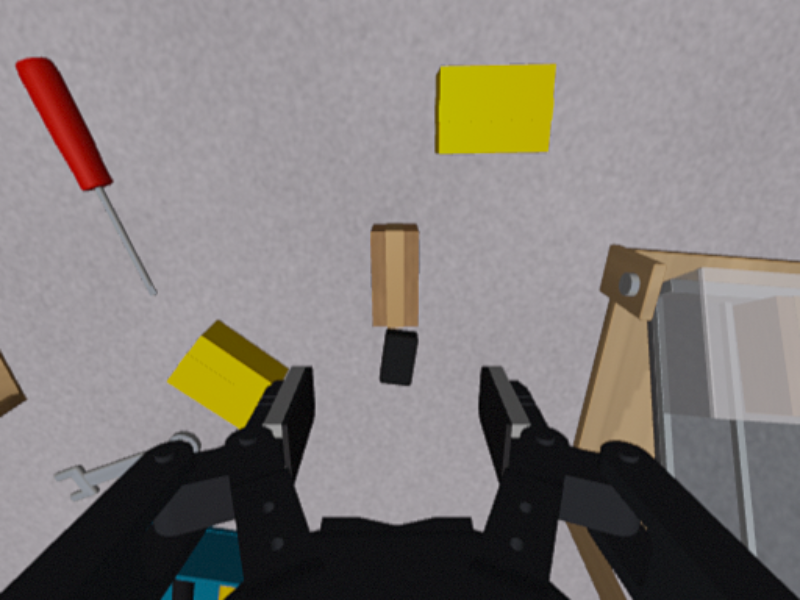

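Call:
play_rows([
  {"tx": -10,"ty": -2,"tz": 0,"spin": 0},
  {"tx": -11,"ty": -1.7,"tz": 0,"spin": 0},
  {"tx": 0,"ty": 0,"tz": 30,"spin": 0},
  {"tx": 0,"ty": 0,"tz": 40,"spin": 0},
  {"tx": 0,"ty": 0,"tz": 40,"spin": 0},
  {"tx": 0,"ty": 0,"tz": 20,"spin": 0},
  {"tx": 0,"ty": 0,"tz": 0,"spin": 0},
  {"tx": 0,"ty": 0,"tz": 0,"spin": 0},
  {"tx": 0,"ty": 0,"tz": 0,"spin": 0},
  {"tx": 0,"ty": 0,"tz": 0,"spin": 0},
])

```text
clock: 51.1
position: [426.7, -274.0, 121.9]
tool_rot: [[-0.98, -0.198, 0.002], [-0.198, 0.98, -0.001], [-0.001, -0.001, -1.0]]
ft_force: [0.2, 0.1, -1.1]
opening: 60.1
```

Run:
```python
from h import *
find(save='pics/wrist18');plan((422.3,-272.7,35),101.6)
```

```text
px [573.  50.] 8226 c [ 294.5 -225.4] LxW 81 39 ang -78.1 z 38.0 hsv [ 28. 255. 192.]
px [400. 305.] 4697 c [ 422.6 -272.7] LxW 81 38 ang 11.8 z 37.7 hsv [ 15. 117. 147.]
px [108. 441.] 2552 c [ 537.5 -415.4] LxW 61 48 ang -28.9 z 37.2 hsv [ 27. 255. 192.]
at [ 426.5 -273.9  121.7] phi 101.45 j7 2.17 | spin -0.15 tx 3.9 ty 2.0 tz 86.7
```

View pics/wrist18.png

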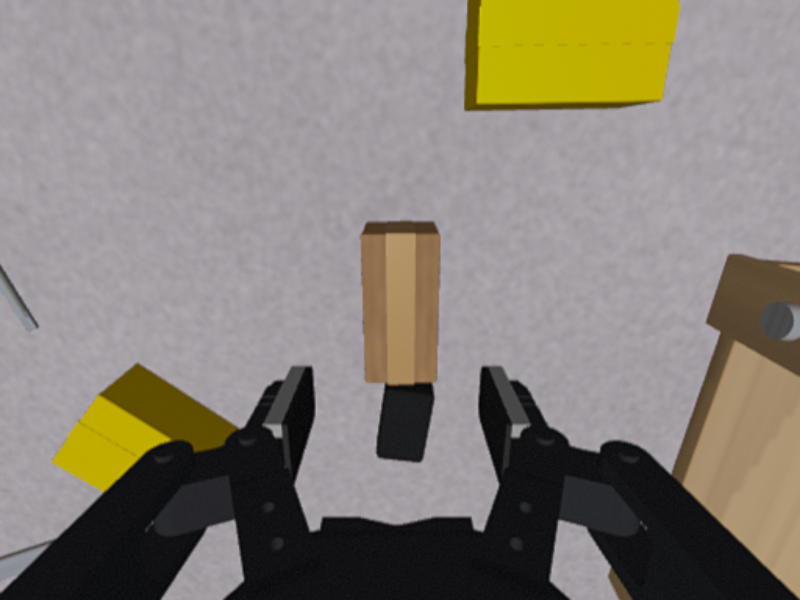

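Call:
play_rows([
  {"tx": 3.9,"ty": 1.8,"tz": 0,"spin": 0},
  {"tx": 0,"ty": 0,"tz": 25,"spin": 0},
  {"tx": 0,"ty": 0,"tz": 30,"spin": 0},
  {"tx": 0,"ty": 0,"tz": 20,"spin": 0},
  {"tx": 0,"ty": 0,"tz": 11,"spin": 0},
  {"tx": 0,"ty": 0,"tz": 0,"spin": 0},
  {"tx": 0,"ty": 0,"tz": 0,"spin": 0},
  {"tx": 0,"ty": 0,"tz": 0,"spin": 0},
  {"tx": 0,"ty": 0,"tz": 0,"spin": 0},
  {"tx": 0,"ty": 0,"tz": 0,"spin": 0},
])

```text
clock: 52.4
position: [422.1, -272.8, 35.3]
tool_rot: [[-0.98, -0.199, 0.0], [-0.199, 0.98, -0.0], [-0.0, -0.0, -1.0]]
ft_force: [-0.6, -0.2, 0.5]
opening: 59.9
```

Call:
play_rows([
  {"tx": 0,"ty": 0,"tz": 0,"spin": 0},
  {"tx": 0,"ty": 0,"tz": 0,"spin": 0},
  {"tx": 0,"ty": 0,"tz": 0,"spin": 0},
  {"tx": 0,"ty": 0,"tz": 0,"spin": 0},
  {"tx": 0,"ty": 0,"tz": 0,"spin": 0},
  {"tx": 0,"ty": 0,"tz": 0,"spin": 0},
  {"tx": 0,"ty": 0,"tz": 0,"spin": 0},
  {"tx": 0,"ty": 0,"tz": -10,"spin": 0},
  {"tx": 0,"ty": 0,"tz": -30,"spin": 0},
  {"tx": 0,"ty": 0,"tz": -40,"spin": 0},
], gripper=20, grip_force=25)

```text
clock: 53.65
position: [421.1, -272.3, 115.4]
tool_rot: [[-0.98, -0.199, -0.002], [-0.199, 0.98, 0.001], [0.002, 0.002, -1.0]]
ft_force: [0.9, -0.1, -1.1]
opening: 37.7
```

Call:
play_rows([
  {"tx": 0,"ty": 0,"tz": -40,"spin": 4.5},
  {"tx": 0,"ty": 0,"tz": -40,"spin": 0},
  {"tx": 0,"ty": 0,"tz": -40,"spin": 0},
  {"tx": 0,"ty": 0,"tz": -40,"spin": 0},
  {"tx": 0,"ty": 0,"tz": -25,"spin": 0},
  {"tx": 0,"ty": 0,"tz": 0,"spin": 0},
  {"tx": 0,"ty": 0,"tz": 0,"spin": 0},
  {"tx": 0,"ty": 0,"tz": 0,"spin": 0},
  {"tx": 0,"ty": 0,"tz": 0,"spin": 0},
  {"tx": 0,"ty": 0,"tz": 0,"spin": 0},
])

```text
clock: 54.9
position: [421.8, -272.6, 299.5]
tool_rot: [[-0.993, -0.121, -0.001], [-0.121, 0.993, 0.0], [0.001, 0.001, -1.0]]
ft_force: [-0.3, 0.4, -0.2]
opening: 37.6
```

Run:
```python
from h import *
print(r.sense()['opening'],t2w((95,-63,46))+[0,0,6])
g=t2w((95,-63,46));plan((g[0],g[1],300),96.9)
I,D=r.grab_frame('wrist');cv2.imwrite('pics/wrist19.png',cv2.resize(I,(800,600)))
```

```text
37.61585504899343 [547.6371316  -29.40822972 211.32122141]
at [ 421.8 -272.6  299.5] phi 96.95 j7 2.13 | spin 0.05 tx -154.1 ty 226.4 tz -0.5
```

View pics/wrist19.png

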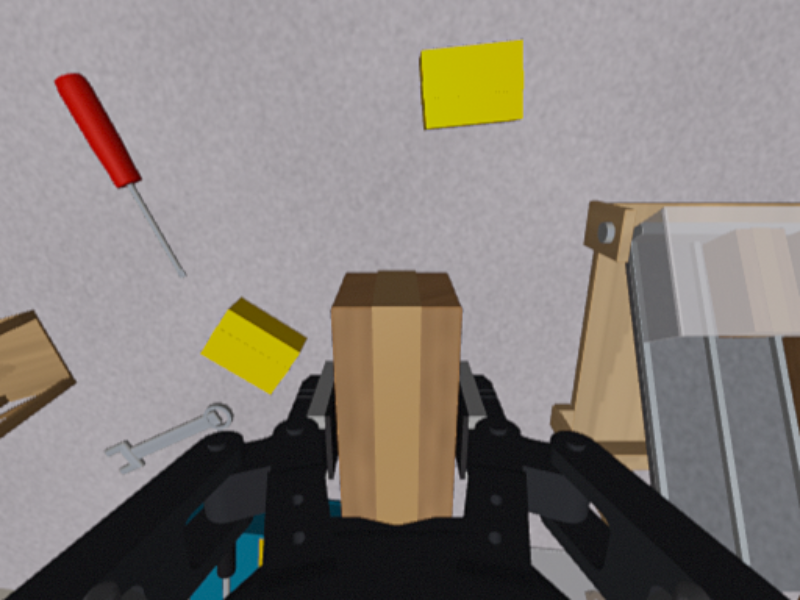

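Call:
play_rows([
  {"tx": -15,"ty": 22,"tz": 0,"spin": 0},
  {"tx": -27,"ty": 40,"tz": 0,"spin": 0},
  {"tx": -27,"ty": 40,"tz": 0,"spin": 0},
  {"tx": -27,"ty": 40,"tz": 0,"spin": 0},
  {"tx": -27,"ty": 40,"tz": 0,"spin": 0},
  {"tx": -20,"ty": 30,"tz": 0,"spin": 0},
  {"tx": -11.1,"ty": 14.4,"tz": 0,"spin": 0},
  {"tx": 0,"ty": 0,"tz": 0,"spin": 0},
  {"tx": 0,"ty": 0,"tz": 0,"spin": 0},
  {"tx": 0,"ty": 0,"tz": 0,"spin": 0},
])

```text
clock: 56.2
position: [547.1, -31.1, 300.0]
tool_rot: [[-0.993, -0.118, -0.0], [-0.118, 0.993, -0.001], [0.0, -0.001, -1.0]]
ft_force: [-0.3, -0.3, -1.2]
opening: 37.7
```

Run:
```python
from h import *
g=t2w((95,-63,46));plan((g[0],g[1],212),96.9);print(r.sense()['opening'])
I,D=r.grab_frame('wrist');cv2.imwrite('pics/wrist20.png',cv2.resize(I,(800,600)))
```

```text
at [547.1 -31.1 300. ] phi 96.80 j7 1.57 | spin -0.10 tx -0.8 ty 1.6 tz 88.0
37.68339465664126
```

View pics/wrist20.png

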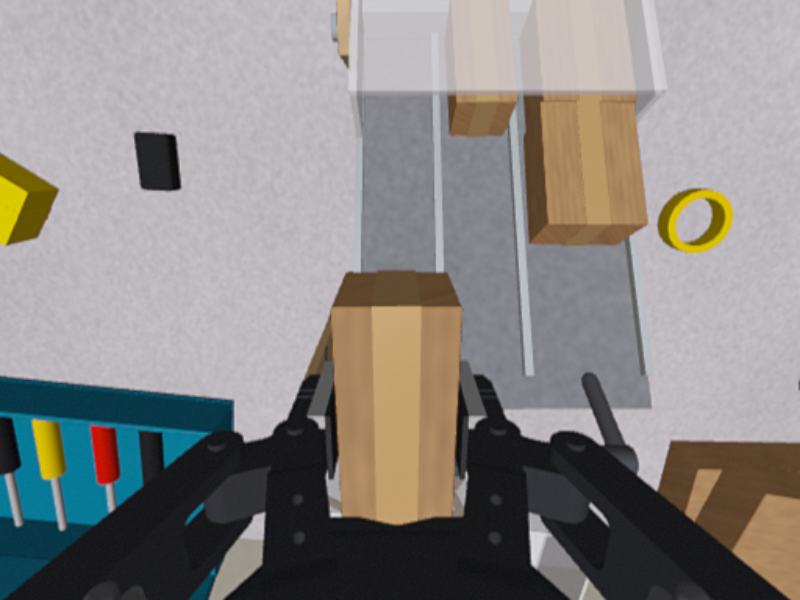

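Run:
```python
from h import *
W=np.load('pics/wrist16.npz');P=cloud('wrist',W['D'],dict(tool_rot=W['R'],position=W['p']))
g=t2w((95,-63,46));f=np.radians(6.9);u=np.array([np.cos(f),np.sin(f)]);n=np.array([-np.sin(f),np.cos(f)])
for a,b in [(270,302),(255,330),(240,340),(262,340),(225,365),(240,380),(226,390),(232,372)]:
    p=P[int(b*.64),int(a*.64)];print((a,b),p.round(),'rel G along %.0f across %.0f z %.0f'%((p-g)[:2]@u,(p-g)[:2]@n,p[2]))
print(g)
```

```text
(270, 302) [588. -72. 124.] rel G along 35 across -47 z 124
(255, 330) [595. -70. 163.] rel G along 42 across -46 z 163
(240, 340) [589. -72. 192.] rel G along 36 across -47 z 192
(262, 340) [607. -69. 152.] rel G along 54 across -46 z 152
(225, 365) [592. -70. 219.] rel G along 39 across -46 z 219
(240, 380) [612. -68. 202.] rel G along 59 across -46 z 202
(226, 390) [608. -70. 219.] rel G along 55 across -48 z 219
(232, 372) [602. -70. 210.] rel G along 49 across -47 z 210
[547.6371316  -29.40822972 205.32122141]
```

Call:
play_rows([
  {"tx": -0.6,"ty": 1.6,"tz": 25,"spin": 0},
  {"tx": 0,"ty": 0,"tz": 30,"spin": 0},
  {"tx": 0,"ty": 0,"tz": 20,"spin": 0},
  {"tx": 0,"ty": 0,"tz": 9,"spin": 0},
  {"tx": 0,"ty": 0,"tz": 2,"spin": 0},
  {"tx": 0,"ty": 0,"tz": 1,"spin": 0},
  {"tx": 0,"ty": 0,"tz": 1,"spin": 0},
  {"tx": 0,"ty": 0,"tz": 1,"spin": 0},
  {"tx": 0,"ty": 0,"tz": 0,"spin": 0},
  {"tx": 0,"ty": 0,"tz": 0,"spin": 0},
])

```text
clock: 57.5
position: [548.0, -27.6, 211.1]
tool_rot: [[-0.993, -0.121, 0.0], [-0.121, 0.993, 0.0], [-0.0, 0.0, -1.0]]
ft_force: [-0.6, 0.1, -1.0]
opening: 37.6
```

Call:
play_rows([
  {"tx": 0,"ty": 0,"tz": 0,"spin": 0},
  {"tx": 0,"ty": 0,"tz": 0,"spin": 0},
  {"tx": 0,"ty": 0,"tz": 0,"spin": 0},
  {"tx": 0,"ty": 0,"tz": 0,"spin": 0},
  {"tx": 0,"ty": 0,"tz": 0,"spin": 0},
  {"tx": 0,"ty": 0,"tz": -10,"spin": 0},
  {"tx": 0,"ty": 0,"tz": -30,"spin": 0},
  {"tx": 0,"ty": 0,"tz": -40,"spin": 0},
  {"tx": 0,"ty": 0,"tz": -30,"spin": 0},
  {"tx": 0,"ty": 0,"tz": 0,"spin": 0},
], gripper=52)

```text
clock: 58.75
position: [549.4, -27.5, 324.4]
tool_rot: [[-0.993, -0.121, 0.006], [-0.121, 0.993, 0.0], [-0.006, -0.001, -1.0]]
ft_force: [-0.6, -0.2, -1.3]
opening: 52.2
```

Run:
```python
from h import *
find(save='pics/wrist21');plan((490,430,260),106)
```

```text
px [ 18. 195.] 999 c [ 554. -384.] LxW 59 43 ang -28.5 z 37.1 hsv [ 28. 255. 218.]
px [678. 454.] 227 c [757.1 319.9] LxW 64 32 ang -32.6 z 39.4 hsv [ 14. 135.  92.]
px [393. 512.] 232 c [873.4  10.7] LxW 69 29 ang 88.1 z 42.5 hsv [ 17. 107. 168.]
at [548.5 -27.6 322.5] phi 96.94 j7 1.57 | spin -9.06 tx -70.0 ty 456.0 tz 62.5
```

View pics/wrist21.png

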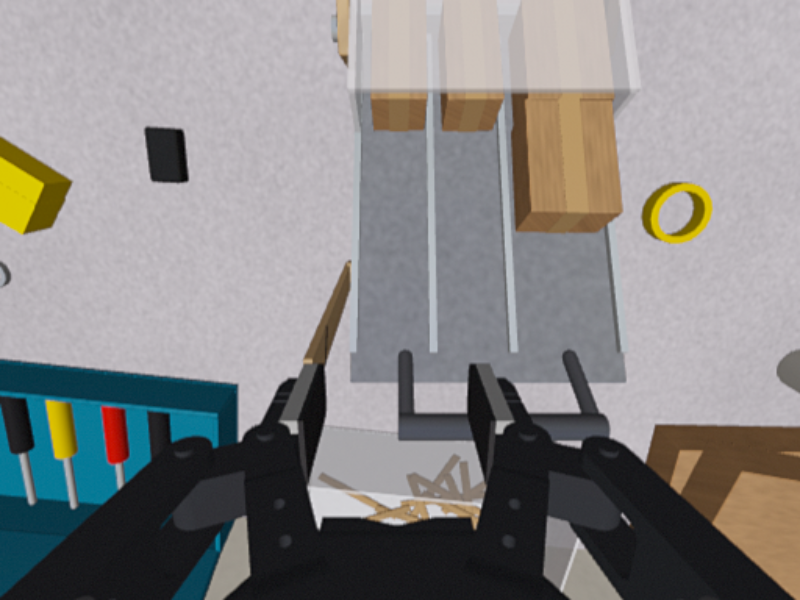

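Call:
play_rows([
  {"tx": 0,"ty": 0,"tz": 0,"spin": -9},
  {"tx": -6,"ty": 35,"tz": 0,"spin": 0},
  {"tx": -8,"ty": 45,"tz": 0,"spin": 0},
  {"tx": -8,"ty": 45,"tz": 0,"spin": 0},
  {"tx": -8,"ty": 45,"tz": 0,"spin": 0},
  {"tx": -8,"ty": 45,"tz": 0,"spin": 0},
  {"tx": -8,"ty": 45,"tz": 0,"spin": 0},
  {"tx": -8,"ty": 45,"tz": 0,"spin": 0},
  {"tx": -8,"ty": 45,"tz": 0,"spin": 0},
  {"tx": -8,"ty": 45,"tz": 0,"spin": 0},
], gripper=60)

```text
clock: 60.05
position: [506.1, 372.3, 319.6]
tool_rot: [[-0.962, -0.275, -0.002], [-0.275, 0.962, -0.001], [0.002, -0.001, -1.0]]
ft_force: [0.1, 0.8, 0.2]
opening: 60.0
```

Call:
play_rows([
  {"tx": 0,"ty": 40,"tz": 0,"spin": 0},
  {"tx": 0,"ty": 20,"tz": 20,"spin": 0},
  {"tx": 0,"ty": 0,"tz": 40,"spin": 0},
  {"tx": 0,"ty": 0,"tz": 20,"spin": 0},
  {"tx": 0,"ty": 0,"tz": 0,"spin": 0},
  {"tx": 0,"ty": 0,"tz": 0,"spin": 0},
  {"tx": 0,"ty": 0,"tz": 0,"spin": 0},
  {"tx": 0,"ty": 0,"tz": 0,"spin": 0},
  {"tx": 0,"ty": 0,"tz": 0,"spin": 0},
  {"tx": 0,"ty": 0,"tz": 0,"spin": 0},
])

```text
clock: 61.3
position: [490.3, 429.1, 241.2]
tool_rot: [[-0.962, -0.275, 0.0], [-0.275, 0.962, 0.0], [-0.0, 0.0, -1.0]]
ft_force: [1.2, -0.5, 0.3]
opening: 59.9
```

Run:
```python
from h import *
find(save='pics/wrist22');plan((524.7,439.8,35),105.8)
```

```text
px [397. 302.] 1874 c [524.5 440. ] LxW 80 38 ang 15.1 z 37.6 hsv [ 16. 114. 158.]
px [ 41. 497.] 468 c [797.1 172.7] LxW 73 27 ang 66.5 z 39.4 hsv [128.   5. 153.]
at [490.3 429.  241.1] phi 105.95 j7 0.85 | spin 0.15 tx -36.1 ty 1.0 tz 206.1
```

View pics/wrist22.png

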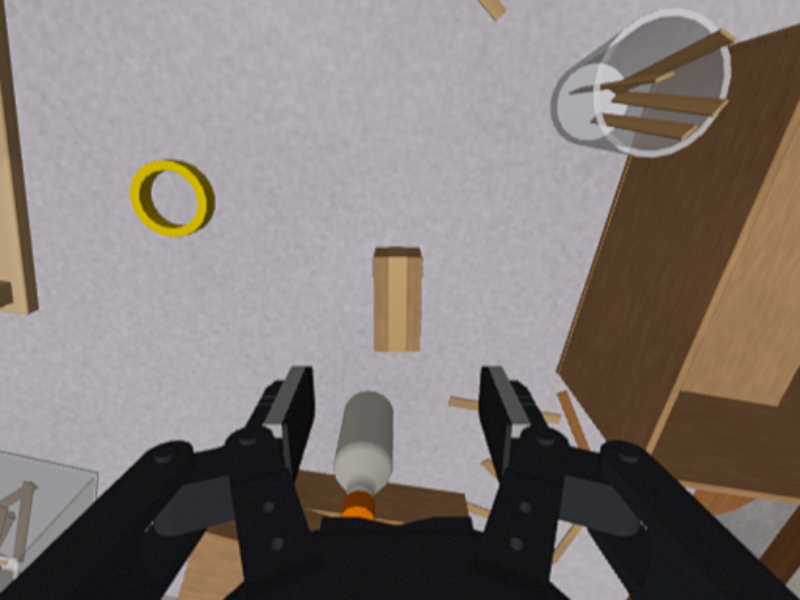

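Call:
play_rows([
  {"tx": -18,"ty": 1,"tz": 0,"spin": 0.6},
  {"tx": -18,"ty": 0,"tz": 20,"spin": 0},
  {"tx": 0,"ty": 0,"tz": 40,"spin": 0},
  {"tx": 0,"ty": 0,"tz": 40,"spin": 0},
  {"tx": 0,"ty": 0,"tz": 40,"spin": 0},
  {"tx": 0,"ty": 0,"tz": 35,"spin": 0},
  {"tx": 0,"ty": 0,"tz": 20,"spin": 0},
  {"tx": 0,"ty": 0,"tz": 11,"spin": 0},
  {"tx": 0,"ty": 0,"tz": 0,"spin": 0},
  {"tx": 0,"ty": 0,"tz": 0,"spin": 0},
])

```text
clock: 62.6
position: [525.3, 440.5, 36.4]
tool_rot: [[-0.964, -0.265, 0.002], [-0.265, 0.964, 0.002], [-0.002, 0.001, -1.0]]
ft_force: [-0.2, -0.6, -0.2]
opening: 59.8
```

Call:
play_rows([
  {"tx": 0,"ty": 0,"tz": 0,"spin": 0},
  {"tx": 0,"ty": 0,"tz": 0,"spin": 0},
  {"tx": 0,"ty": 0,"tz": 0,"spin": 0},
  {"tx": 0,"ty": 0,"tz": 0,"spin": 0},
  {"tx": 0,"ty": 0,"tz": 0,"spin": 0},
  {"tx": 0,"ty": 0,"tz": 0,"spin": 0},
  {"tx": 0,"ty": 0,"tz": 0,"spin": 0},
  {"tx": 0,"ty": 0,"tz": -10,"spin": 0},
  {"tx": 0,"ty": 0,"tz": -30,"spin": 0},
  {"tx": 0,"ty": 0,"tz": -40,"spin": 0},
], gripper=20, grip_force=25)

```text
clock: 63.85
position: [523.9, 438.9, 115.0]
tool_rot: [[-0.964, -0.265, -0.002], [-0.265, 0.964, -0.002], [0.002, -0.001, -1.0]]
ft_force: [-0.1, -0.2, -0.0]
opening: 37.7
```

Call:
play_rows([
  {"tx": 0,"ty": 0,"tz": -40,"spin": 8.4},
  {"tx": 0,"ty": 0,"tz": -40,"spin": 0},
  {"tx": 0,"ty": 0,"tz": -40,"spin": 0},
  {"tx": 0,"ty": 0,"tz": -40,"spin": 0},
  {"tx": 0,"ty": 0,"tz": -25,"spin": 0},
  {"tx": 0,"ty": 0,"tz": 0,"spin": 0},
  {"tx": 0,"ty": 0,"tz": 0,"spin": 0},
  {"tx": 0,"ty": 0,"tz": 0,"spin": 0},
  {"tx": 0,"ty": 0,"tz": 0,"spin": 0},
  {"tx": 0,"ty": 0,"tz": 0,"spin": 0},
])

```text
clock: 65.1
position: [524.5, 439.6, 299.4]
tool_rot: [[-0.993, -0.121, -0.001], [-0.121, 0.993, -0.001], [0.001, -0.0, -1.0]]
ft_force: [-0.7, 0.6, -0.0]
opening: 37.4
```

Run:
```python
from h import *
print(r.sense()['opening'])
g=t2w((95,-10,46));plan((g[0],g[1],300),96.9)
```

```text
37.35032722448781
at [524.5 439.6 299.4] phi 96.95 j7 0.75 | spin 0.05 tx 33.4 ty -415.4 tz -0.6
```

Call:
play_rows([
  {"tx": 2,"ty": -25,"tz": 0,"spin": 0},
  {"tx": 4,"ty": -40,"tz": 0,"spin": 0},
  {"tx": 4,"ty": -45,"tz": 0,"spin": 0},
  {"tx": 4,"ty": -45,"tz": 0,"spin": 0},
  {"tx": 4,"ty": -45,"tz": 0,"spin": 0},
  {"tx": 4,"ty": -45,"tz": 0,"spin": 0},
  {"tx": 4,"ty": -45,"tz": 0,"spin": 0},
  {"tx": 4,"ty": -45,"tz": 0,"spin": 0},
  {"tx": 3,"ty": -45,"tz": 0,"spin": 0},
  {"tx": 0,"ty": -35.4,"tz": 0,"spin": 0},
])

```text
clock: 66.35
position: [542.0, 21.2, 300.1]
tool_rot: [[-0.993, -0.12, 0.0], [-0.12, 0.993, -0.0], [-0.0, -0.001, -1.0]]
ft_force: [0.1, -0.5, -0.3]
opening: 37.7
```

Call:
play_rows([
  {"tx": 0,"ty": 0,"tz": 0,"spin": 0},
  {"tx": 0,"ty": 0,"tz": 0,"spin": 0},
  {"tx": 0,"ty": 0,"tz": 0,"spin": 0},
  {"tx": 0,"ty": 0,"tz": 0,"spin": 0},
  {"tx": 0,"ty": 0,"tz": 0,"spin": 0},
  {"tx": 0,"ty": 0,"tz": 0,"spin": 0},
  {"tx": 0,"ty": 0,"tz": 0,"spin": 0},
  {"tx": 0,"ty": 0,"tz": 0,"spin": 0},
  {"tx": 0,"ty": 0,"tz": 0,"spin": 0},
  {"tx": 0,"ty": 0,"tz": 0,"spin": 0},
])

```text
clock: 67.6
position: [542.1, 23.3, 300.0]
tool_rot: [[-0.993, -0.121, 0.0], [-0.121, 0.993, 0.0], [-0.0, 0.0, -1.0]]
ft_force: [-0.5, 1.2, -1.2]
opening: 37.8
```

Run:
```python
from h import *
g=t2w((95,-10,46));plan((g[0],g[1],212),96.9);print(r.sense()['opening'])
I,D=r.grab_frame('wrist');cv2.imwrite('pics/wrist23.png',cv2.resize(I,(800,600)))
```

```text
at [542.1  23.3 300. ] phi 96.95 j7 1.46 | spin 0.05 tx 0.9 ty -0.0 tz 88.0
37.77542411871094
```

View pics/wrist23.png

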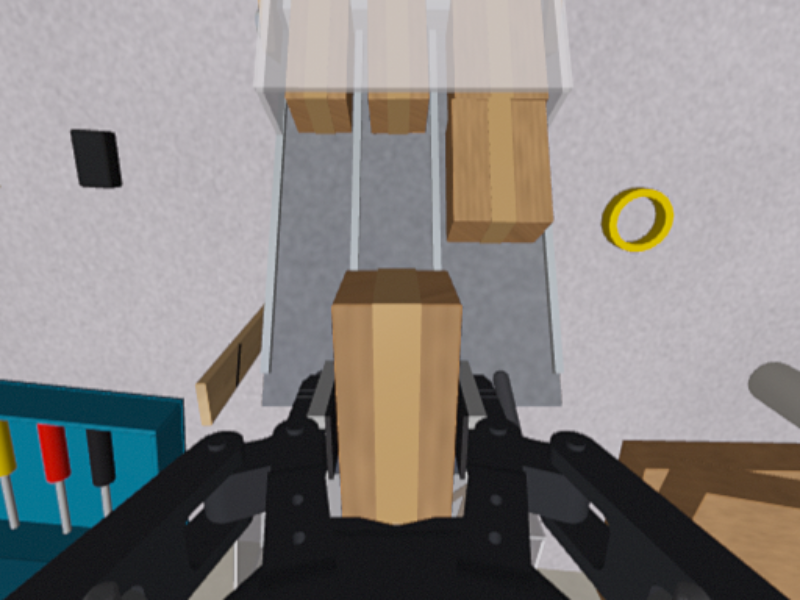

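Call:
play_rows([
  {"tx": 0,"ty": 0,"tz": 25,"spin": 0},
  {"tx": 0,"ty": 0,"tz": 30,"spin": 0},
  {"tx": 0,"ty": 0,"tz": 20,"spin": 0},
  {"tx": 0,"ty": 0,"tz": 9,"spin": 0},
  {"tx": 0,"ty": 0,"tz": 2,"spin": 0},
  {"tx": 0,"ty": 0,"tz": 1,"spin": 0},
  {"tx": 0,"ty": 0,"tz": 1,"spin": 0},
  {"tx": 0,"ty": 0,"tz": 1,"spin": 0},
  {"tx": 0,"ty": 0,"tz": 0,"spin": 0},
  {"tx": 0,"ty": 0,"tz": 0,"spin": 0},
])

```text
clock: 68.9
position: [542.2, 23.4, 211.2]
tool_rot: [[-0.993, -0.121, 0.0], [-0.121, 0.993, -0.0], [-0.0, -0.0, -1.0]]
ft_force: [-0.3, -0.2, 0.3]
opening: 37.7
```

Call:
play_rows([
  {"tx": 0,"ty": 0,"tz": 0,"spin": 0},
  {"tx": 0,"ty": 0,"tz": 0,"spin": 0},
  {"tx": 0,"ty": 0,"tz": 0,"spin": 0},
  {"tx": 0,"ty": 0,"tz": 0,"spin": 0},
  {"tx": 0,"ty": 0,"tz": 0,"spin": 0},
  {"tx": 0,"ty": 0,"tz": -10,"spin": 0},
  {"tx": 0,"ty": 0,"tz": -30,"spin": 0},
  {"tx": 0,"ty": 0,"tz": -40,"spin": 0},
  {"tx": 0,"ty": 0,"tz": -40,"spin": 0},
  {"tx": 0,"ty": 0,"tz": 0,"spin": 0},
], gripper=52)

```text
clock: 70.15
position: [543.9, 23.8, 335.3]
tool_rot: [[-0.993, -0.121, 0.007], [-0.121, 0.993, 0.001], [-0.008, -0.0, -1.0]]
ft_force: [0.6, 0.6, -0.2]
opening: 52.2
```

Call:
play_rows([
  {"tx": 0,"ty": 0,"tz": -10,"spin": 0},
  {"tx": 0,"ty": 0,"tz": 0,"spin": 0},
  {"tx": 0,"ty": 0,"tz": 0,"spin": 0},
  {"tx": 0,"ty": 0,"tz": 0,"spin": 0},
  {"tx": 0,"ty": 0,"tz": 0,"spin": 0},
  {"tx": 0,"ty": 0,"tz": 0,"spin": 0},
  {"tx": 0,"ty": 0,"tz": 0,"spin": 0},
  {"tx": 0,"ty": 0,"tz": 0,"spin": 0},
  {"tx": 0,"ty": 0,"tz": 0,"spin": 0},
  {"tx": 0,"ty": 0,"tz": 0,"spin": 0},
])

```text
clock: 71.4
position: [542.1, 23.4, 341.0]
tool_rot: [[-0.993, -0.121, 0.0], [-0.121, 0.993, 0.0], [-0.0, 0.0, -1.0]]
ft_force: [0.5, 0.3, -0.5]
opening: 52.1
```

Run:
```python
from h import *
find(save='pics/wrist24')
for n in('scene','side'):
    I,D=r.grab_frame(n);cv2.imwrite('pics/%s24.png'%n,cv2.resize(I,(800,600)));np.savez('pics/%s24.npz'%n,I=I,D=D)
```

```text
px [754. 370.] 194 c [641.3 433.9] LxW 47 23 ang -27.9 z 39.4 hsv [ 17.  19. 108.]
px [422. 504.] 196 c [871.6  92.1] LxW 85 35 ang -84.9 z 35.7 hsv [ 17. 107. 169.]
```

View pics/wrist24.png

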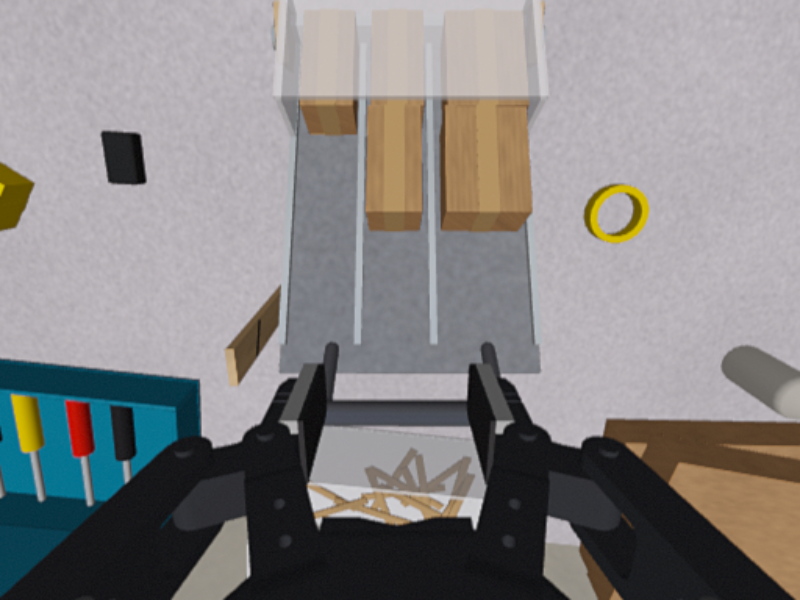

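View pics/side24.png

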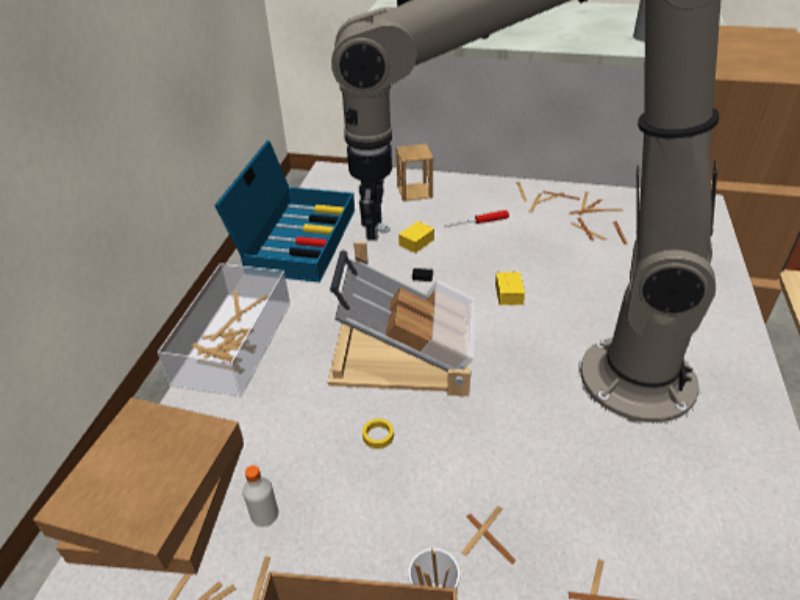

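View pics/scene24.png

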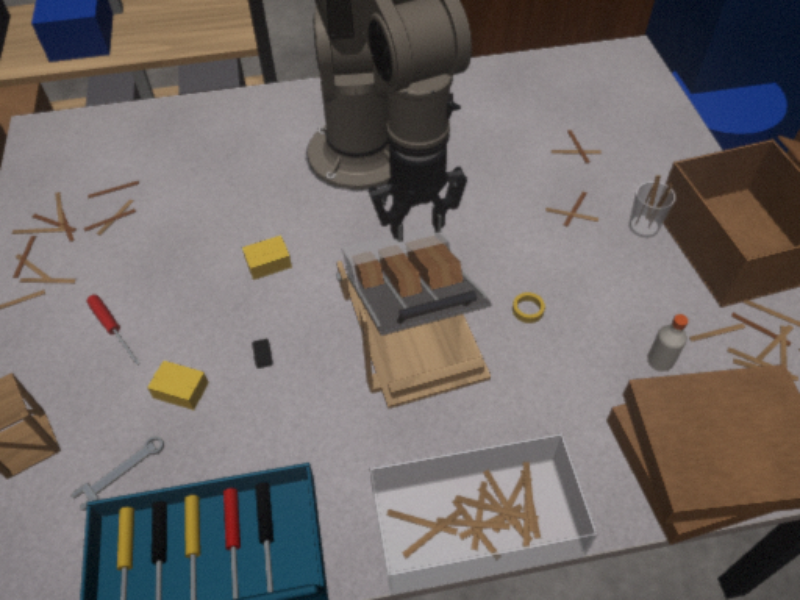

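Run:
```python
from tr import *
rep('pics/wrist24.npz',[(305,150),(355,150),(350,235),(525,240),(530,340),(295,340)],[(330,402),(465,402),(465,424),(330,424)],[])
r.finish_job()
```

```text
tilt 30.72960334612141 dir 7.076996719011864 0.9452207458208316
bar mid [611.04362194  32.59069678 234.9081269 ] L 82.16450085286448 yaw 6.990784206680059 ztop 237.31115956169447
the job is handed in; nothing more can be done
```

The job is handed in: the tray stands at about 30.7 degrees and all five cartons on the bench (two wide, three narrow) are loaded.

- **Tray, and a dip after the first carton:** I raised the tray by its grip bar, and it first measured 29.6 degrees. While placing the first wide carton I pressed it against the deck. That pushed the tray down to about 26 degrees, still inside the tolerance. I raised it again by the bar to about 31 degrees with that one carton on board, so the tray was not empty for that second lift. I released the other four cartons with little or no pressing, and the tray held its angle.
- **Lanes:** The wide lane holds two wide cartons, the second narrow lane two narrow ones, and the first narrow lane one narrow one. In the last pictures every carton is under the hood at the stop or against the carton below it.
- **A carton that moved:** One narrow carton had shifted about 4 cm before I reached it. I found it again in the wrist camera and loaded it normally.
- **Last checks:** No cartons are left on the bench. In the pictures the tape, rubber block and glue bottle are where they stood, and the yellow blocks were left alone. The gripper is clear above the rack. I handed in at about 72 s.

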